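Gauge and tray a batch of plaster castings

ROBOT

A 7-joint arm with a two-finger parallel gripper is mounted at the origin on the work surface. World frame = base frame: x ahead of the robot, y to its left, z up, the work surface at z = 0. Lengths are in m, angles in rad, forces in N, time in s.
With the tool pointing down it reaches from about 0.4 to 0.85 m from the base axis. Payload 10.4 kg.
Tool frame: the origin (TCP) lies on the centre line of the jaws, within the pads' length; the fingertips stand 11 mm ahead of it and the grasp point (between the pads) lies 8 mm behind it; z points along the fingers, y is the line along which they close (so a half turn about z gives the same grasp; the last joint's range is limited). The gripper opens to 87 mm and grips with 3 to 60 N. Pads are 19 mm wide; open, the fingers measure 117 mm over their backs; the gripper's body (75 mm by 190 mm) begins 51 mm behind the grasp point.
Start: joints at [-1.226, 0.332, -0.065, 1.46, 0.022, 1.35, -0.088], TCP at [0.225, 0.583, 0.197] pointing down, gripper open.
Joint ranges: [-2.6, 2.6], [-0.5, 2.12], [-1.47, 1.34], [0.16, 2.42], [-1.27, 4.41], [0.06, 2.06], [-2.6, 2.6]. Speed limits (rad/s): [2.22, 2.22, 2.79, 2.79, 3.14, 3.14, 3.14].

INTERFACE

Orientations are given as a 3x3 rotation matrix whose columns are the frame's x, y, z axes.
In Python, from bench import robot gives the robot as it stands.
- The arm moves only by the tool carry_out, never from a script. Its argument "series" is a list of rows, each a list of 3 entries, a list of its own where there are three numbers: the opening, from -1 (shut) to 1 (fully open), then the shift along the tool's x, y, z scaled (see below), then the turn, a rotation vector about the tool's x, y, z scaled (see below). A call has exactly 5 rows; each row is the pose to reach, as a shift and turn from the pose commanded when the call began, along the tool's axes at that moment; what a row does not reach only later rows make up. The controller multiplies each number of a shift by 25 cm and each number of a turn by 2 rad. A row lasts 1/10 s, in which the tool goes at most 50 mm and 8.59 degrees, less where a joint would pass 70% of its speed; a pose out of reach is approached as far as the arm can. A call with a number of a shift or a turn outside -1 to 1 is refused whole. A call with a gripper value outside its range is refused whole. The fingers move at their own pace and stop on an object; the grip force is fixed at half the most. Time passes only in rows, so rows that repeat a pose let the fingers close, or fill a call up. It gives the time, the measured TCP pose, the force, the opening and the grip force at its end, in the units of the state.
- robot.get_obs(): the state, without advancing time (a new reading comes with each control period).
- robot.get_image(name): name is "scene" or "top" or "wrist"; returns a dict with "image" (384x512x3 uint8, red, green, blue), "intrinsics" (3x3 intrinsics, pixels), "T" (4x4, takes a point from camera to world coordinates); the wrist camera has in their place "tool_from_camera" (4x4, takes a point from camera to tool coordinates, whose origin is the TCP and whose axes are the flange's). Camera axes: x right, y down, z forward; pixel columns grow to the right and rows downward; lengths in m; the calibration is good to about 2 mm. The wrist camera is an equidistant fisheye: a pixel r from the principal point sees the ray r / f radians off the axis. A picture is of the moment at which its call begins: read the wrist's pose just before it. There is no depth.
- robot.close_job(): hands the job in; it is judged then, once.
The state is a dict: "clock": time; "q": joint angles; "qd": joint speeds; "effort": joint torques, N m; "tool_pos": TCP position; "ee_rot": TCP orientation; "wrist_force": force on the tool from outside, world axes, zero at the start; "ft_torque": the same for the moment, N m; "width": opening from 0.0 (shut) to 1.0 (fully open); "finger_force": force on a finger pad.
Only numpy, scipy, OpenCV 4.12 (cv2) and the standard library are available. Lean on these libraries where they do the work, as an engineer would, in place of code of your own. Each camera call takes 0.05 s, during which the arm holds its last target. There are 200 camera calls.

TASK

Check and put away this batch of fresh plaster: slide the rectangular test bar under the bench gauge and press the gauge's knob until its foot rests on the bar, holding it there a moment to read the thickness. Then slide all the round castings that are there and the test bar into the open tray and swing the tray's drop bar fully down into its catch in front of them. Fresh plaster is weak: slide the pieces flat along the bench, never lift or tip them, and leave the other things on the bench where they are.

Things in the scene. Friction and masses are not known exactly. Their poses are not given: they have to be found in the camera images.
- casting0: round cast plaster piece, 80 mm diameter, 16 mm thick (low relief to 19 mm), about 0.11 kg; too wide to grip, so it is pushed by its rim; origin at the centre of its underside, z up. Two or three of the three are present (all alike); None if absent
- casting1: round cast plaster piece, 80 mm diameter, 16 mm thick (low relief to 19 mm), about 0.11 kg; too wide to grip, so it is pushed by its rim; origin at the centre of its underside, z up. Two or three of the three are present (all alike); None if absent
- casting2: round cast plaster piece, 80 mm diameter, 16 mm thick (low relief to 19 mm), about 0.11 kg; too wide to grip, so it is pushed by its rim; origin at the centre of its underside, z up. Two or three of the three are present (all alike); None if absent
- test_bar: rectangular plaster test bar lying flat, 150 mm long (its x axis) x 36 mm wide (y) x 24 mm thick (z), about 0.17 kg; origin at the centre of its underside
- bar_end_a (a point): centre of the test bar's end face at its +x end, 12 mm above its underside
- bar_end_b (a point): centre of the test bar's end face at its -x end, 12 mm above its underside
- tray: aluminium tray fixed on the bench, open at the front (-x). Origin: centre of its floor, x to the back, y to the left. Inside y -0.135 to 0.135, x -0.075 to 0.075; walls 34 mm high, 5 mm thick. Floor: a thin sheet level with the bench (no step). Outside y = +-0.14 at the front stand 46 mm high steel cheeks: left the drop bar's pivot, right its catch (an upright slot)
- drop_bar (a joint): angle of the tray's flat steel drop bar (335 x 18 high x 9 mm), turning in the plane across the mouth (tray x = -0.086). 0 = down across the mouth in the catch (end stop; top edge 35 mm above the bench); 1.57 = upright, left of the mouth; to 1.9 leaning outward. The pivot is stiff (0.26 N m): the bar stays where it is left, so swing it all the way down (1 to 2 N near its tip)
- drop_bar_hinge (a point): pivot of the drop bar, on the bar's centre line, at tray (-0.086, 0.167, 0.026)
- drop_bar_tip (a point): free end of the drop bar, on its centre line, 323 mm from the pivot
- gauge: bench thickness gauge, fixed; origin on the bench directly under its foot, x away from the robot. Column 24 mm thick, 191 mm high, at x = 0.120, on a 26 mm high base with its front at x = 0.078; arm at 94 to 120 mm height, plunger sleeve 30 mm wide from 86 to 130 mm. Under the foot a steel sheet, 160 x 90 mm, level with the bench (no step)
- plunger (a joint): height of the gauge's foot above the bench in m: 0.050 at rest (up), less as the plunger is pressed down; its spring pushes it back up (2 N at the top, about 5 N at 24 mm). With the foot resting on a part it reads the part's thickness
- gauge_foot (a point): centre of the underside of the gauge's round foot (24 mm diameter)
- gauge_knob (a point): centre of the top of the round black thumb knob (34 mm diameter, 14 mm thick) on the plunger, 150 mm above the foot: press it straight down
- bucket: bystander: green plastic bucket, 150 mm wide at the rim, 150 high, at the back left; origin at its underside or, if it lies, below its middle
- beaker: bystander: white plastic beaker, 68 mm wide, 85 high, between tray and gauge; origin at its underside or, if it lies, below its middle
- rib: bystander: flat steel scraper with rounded ends, 50 x 135 x 3 mm, lying to the right of the gauge; origin at its underside or, if it lies, below its middle
- brush: bystander: brush lying on the right; origin at its underside or, if it lies, below its middle
- bottle: bystander: green glass bottle, 60 mm wide, 190 high, behind, between tray and gauge; origin at its underside or, if it lies, below its middle
- panes: bystander: stack of four glass panes, 120 x 170 x 16 mm, behind the tray; origin at its underside or, if it lies, below its middle
- jar: bystander: glass jar with a steel lid, 64 mm wide, 75 high, on the left; origin at its underside or, if it lies, below its middle
Things that resemble listed ones, but are neither listed nor needed, are in the scene too. What is shaped like the test_bar but orange is not meant. Leave any blue look-alike of the casting1 alone.

How it is judged:
On the way, in this order (a step that is already met when the one before it is completed fails the run):
1. the gauge's foot rests on the test bar and reads its thickness (within about 1 mm) (value of joint plunger between 0.0215 and 0.0252 m and x of gauge_foot in the frame of test_bar between -0.075 and 0.075 m and y of gauge_foot in the frame of test_bar between -0.018 and 0.018 m), for 0.3 s.
2. all the castings present and the test bar lie inside the tray (x of casting0 in the frame of tray between -0.045 and 0.05 m and y of casting0 in the frame of tray between -0.11 and 0.11 m and height (world z) of each of casting0, casting1, casting2, test_bar below 0.006 m and x of casting1 in the frame of tray between -0.045 and 0.05 m and y of casting1 in the frame of tray between -0.11 and 0.11 m and x of casting2 in the frame of tray between -0.045 and 0.05 m and y of casting2 in the frame of tray between -0.11 and 0.11 m and x of bar_end_a in the frame of tray between -0.075 and 0.075 m and y of bar_end_a in the frame of tray between -0.145 and 0.145 m and x of bar_end_b in the frame of tray between -0.075 and 0.075 m and y of bar_end_b in the frame of tray between -0.145 and 0.145 m), for 0.2 s.
At the end, for the whole second after the job is handed in: Every casting present and the test bar lie flat and at rest on the tray's floor, wholly behind the drop bar (casting centres at tray x above -0.045, bar end centres above -0.075); the drop bar is down in its catch (below 0.04 rad) and the gauge's plunger has risen again (above 44 mm) (all of step 2 and linear speed of each of casting0, casting1, casting2, test_bar below 0.02 m/s and value of joint drop_bar below 0.04 rad and value of joint plunger above 0.044 m); the robot touches nothing.
It fails at once if a plaster piece is lifted (more than 20 mm) or tipped (more than 0.35 rad) (height (world z) of any of casting0, casting1, casting2, test_bar above 0.02 m or angle between any of casting0, casting1, casting2, test_bar's own z axis and vertical above 0.35 rad).
It fails at once if one of the other things on the bench is moved more than 30 mm (distance of any of bucket, beaker, rib, brush, bottle, panes, jar from where it was at the start of the episode above 0.03 m).
Of casting0, casting1, casting2 only 2 to 3 are there at a start; the rules pass over those that are not, and their reading is None.
At some moment in a run one of casting0, casting1, casting2, test_bar may be knocked a few centimetres aside while the robot is not near it.
Once in a run the grip may slacken for a moment while it holds something.
It also fails if it takes over 210 s, if anything falls off the work surface, if the arm or the gripper's body presses on something with over 40 N, if the wrist force passes 120 N, or if a joint passes its speed limit or range.

## Working session

There is one attempt and no reset: what is moved stays moved. The work goes in short steps, Python scripts to look and compute and a tool call to move; the robot and the scene stay as the last step left them, time stands still between calls to the robot, and variables do not carry over. Pictures are saved under pics/ and viewed, at most 14 in all, crops included, and the job is handed in when it is done.

Besides the shell and the picture viewer there is one more tool, called after "Call:" by a JSON object that holds its "name" and its "arguments", one argument or row to a line. carry_out: Moves the arm, as the interface text tells. Shifts and turns lie within -1 to 1; 1 stands for 25 cm of shift or 2 rad of turn. Its arguments: {"type":"object","properties":{"series":{"type":"array"}},"required":["series"]}

```bash
mkdir -p pics; ls; cat > h.py <<'E'
import numpy as np,cv2
from bench import robot
def snap(n,f,crop=None,s=1):
    d=robot.get_image(n);im=d["image"][:,:,::-1]
    np.savez('pics/'+f+'.npz',im=im,K=d["intrinsics"],T=d.get("T",d.get("tool_from_camera")))
    save(f,f,crop,s);return d
def save(f,out,crop=None,s=1):
    im=np.load('pics/'+f+'.npz')['im']
    if crop: im=im[crop[1]:crop[3],crop[0]:crop[2]]
    cv2.imwrite('pics/'+out+'.png',cv2.resize(im,None,fx=s,fy=s,interpolation=cv2.INTER_CUBIC))
def pix2w(f,uv,z=0):
    d=np.load('pics/'+f+'.npz');K,T=d['K'],d['T']
    r=T[:3,:3]@np.linalg.inv(K)@np.array([uv[0],uv[1],1.]);o=T[:3,3]
    return (o+r*(z-o[2])/r[2]).round(4)
def w2pix(f,p):
    d=np.load('pics/'+f+'.npz');c=np.linalg.inv(d['T'])@np.r_[p,1];v=d['K']@c[:3];return (v[:2]/v[2]).round(1)
def st():
    o=robot.get_obs();print(o['clock'],np.round(o['tool_pos'],4),np.round(o['ee_rot'],3).tolist(),np.round(o['wrist_force'],1),o['width'],np.round(o['q'],2))
    return o
E
python3 - <<'E'
from h import *
st()
for n in('top','scene'):
    d=snap(n,n+'0',s=1.5);print(d['intrinsics'],d['T'])
E
```

```text
pics
0.0 [0.2246 0.5828 0.1963] [[-0.933, 0.36, -0.0], [0.36, 0.933, -0.001], [-0.0, -0.001, -1.0]] [-0.  -0.5 -0.1] 1.0003830315129418 [-1.23  0.33 -0.06  1.46  0.02  1.35 -0.09]
[[424.69814221   0.         250.83205961]
 [  0.         424.69814221 183.82422674]
 [  0.           0.           1.        ]] [[ 0.02824591 -0.99648617  0.07885107  0.38175333]
 [-0.99959022 -0.02779109  0.00685971 -0.01994328]
 [-0.00464425 -0.07901252 -0.99686281  1.4235233 ]
 [ 0.          0.          0.          1.        ]]
[[404.45765883   0.         255.18424337]
 [  0.         404.45765883 195.89969104]
 [  0.           0.           1.        ]] [[ 0.08291272  0.85837762 -0.50627398  1.21327114]
 [ 0.99654019 -0.0743492   0.03714622 -0.08380703]
 [-0.00575558 -0.50760226 -0.8615723   1.38676306]
 [ 0.          0.          0.          1.        ]]
```

View pics/top0.png

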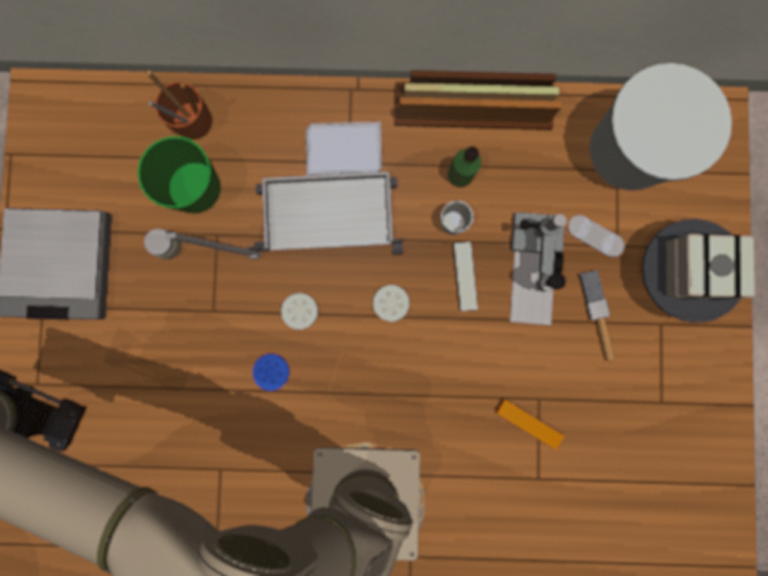

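View pics/scene0.png

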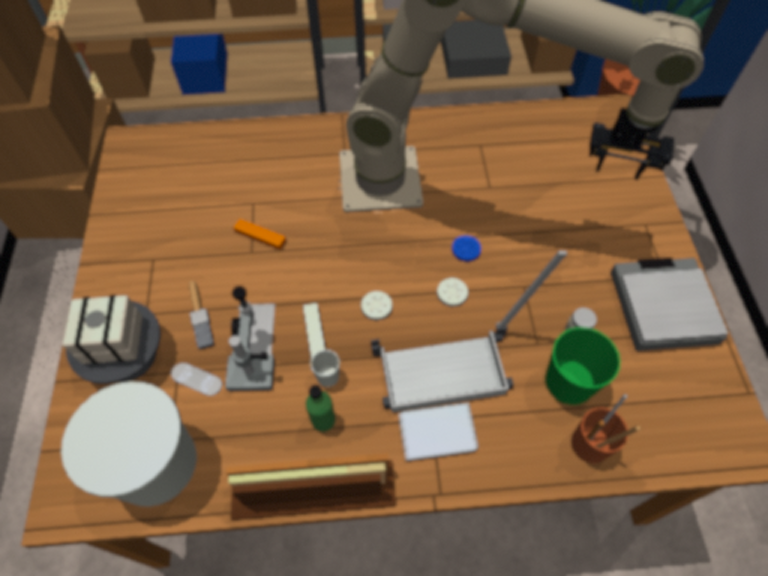

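The top view shows two white castings at (300,311) and (391,303), and the white test bar at (465,276). The look-alikes are a blue disc at (271,372) and an orange bar at (530,423), plus the steel rib at (597,236). I choose the two white discs and the white bar, and I'll check them in a close crop.

```bash
python3 - <<'E'
from h import *
save('top0','c1',(160,105,430,260),2.96)
E
```

```text
(no output)
```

View pics/c1.png

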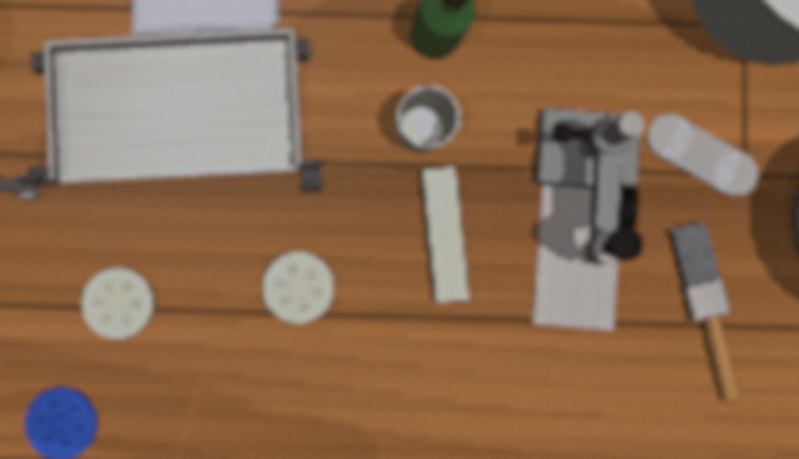

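The crop shows the white bar, two white relief castings, the tray with its drop bar pivot on the left, and the gauge with knob at crop (624,244). Next I compute positions.

```bash
cat >> h.py <<'E'
def cp(u,v,z,f='top0',o=(160,105),s=2.96): return pix2w(f,((u+.5)/s+o[0]-.5,(v+.5)/s+o[1]-.5),z)
E
python3 - <<'E'
from h import *
print('cast',cp(117,303,.017),cp(298,288,.017))
b=[cp(*p,.024) for p in((422,169),(457,167),(469,300),(434,303))]
c=np.mean(b,0);a=(b[0]+b[1]-b[2]-b[3])/2;print('bar',c,np.degrees(np.arctan2(a[1],a[0])),np.linalg.norm(a),b)
print('tray floor',[cp(*p,.0) for p in((60,182),(298,171))],'top back',[cp(*p,.034) for p in((45,41),(292,31))])
print('gauge front',cp(533,324,0),cp(614,330,0),'left edge back',cp(541,185,0),'knob',cp(624,244,.2))
print('beaker',cp(428,118,.085),'cheeks',cp(38,180,.046),cp(311,178,.046), 'backcheek',cp(303,50,.034))
print('rib',cp(665,135,0),cp(742,180,0),'base tops',cp(541,110,.026),cp(640,112,.026),cp(538,183,.026),cp(637,187,.026))
print('dropbar scene hinge',pix2w('scene0',(503/1.5,330/1.5),.03),'tip top',pix2w('top0',(155/1.5,240/1.5),.34),pix2w('scene0',(560/1.5,255/1.5),.34))
E
```

```text
cast [0.4112 0.1584 0.017 ] [ 0.4337 -0.0434  0.017 ]
bar [ 0.497725 -0.20625   0.024   ] 6.089034929649797 0.14989567205226434 [array([ 0.5706, -0.1787,  0.024 ]), array([ 0.5739, -0.2179,  0.024 ]), array([ 0.4254, -0.2336,  0.024 ]), array([ 0.421 , -0.1948,  0.024 ])]
tray floor [array([0.5475, 0.2308, 0.    ]), array([ 0.5676, -0.0402,  0.    ])] top back [array([0.7024, 0.2483, 0.034 ]), array([ 0.7213, -0.0288,  0.034 ])]
gauge front [ 0.4011 -0.3099  0.    ] [ 0.397  -0.4012  0.    ] left edge back [ 0.5592 -0.3171  0.    ] knob [ 0.4787 -0.3568  0.2   ]
beaker [ 0.6178 -0.1772  0.085 ] cheeks [0.5437 0.2471 0.046 ] [ 0.5542 -0.0541  0.046 ] backcheek [ 0.7    -0.0417  0.034 ]
rib [ 0.6206 -0.4578 -0.    ] [ 0.5713 -0.5454  0.    ] base tops [ 0.6407 -0.3107  0.026 ] [ 0.6415 -0.4217  0.026 ] [ 0.5581 -0.3083  0.026 ] [ 0.5567 -0.4188  0.026 ]
dropbar scene hinge [0.5467 0.266  0.03  ] tip top [0.5184 0.3689 0.34  ] [0.5366 0.3358 0.34  ]
```

```bash
cat >> h.py <<'E'
from scipy.spatial.transform import Rotation as R
TC=np.array([.632,.102]);TY=np.radians(4.2)
def tr(x,y): return TC+np.array([x*np.cos(TY)-y*np.sin(TY),x*np.sin(TY)+y*np.cos(TY)])
def w2t(p): d=np.array(p[:2])-TC;return np.array([d[0]*np.cos(TY)+d[1]*np.sin(TY),-d[0]*np.sin(TY)+d[1]*np.cos(TY)]).round(4)
def pose(yaw): c,s=np.cos(np.radians(yaw)),np.sin(np.radians(yaw));return np.array([[c,s,0],[s,-c,0],[0,0,-1.]])
def plan(*wps,cur=None):
    """wps (x,y,z,yawdeg,ncalls): print scaled end shift & turn for every call"""
    if cur is None: o=robot.get_obs();p,M=np.array(o['tool_pos']),np.array(o['ee_rot'])
    else: p,M=np.array(cur[:3]),pose(cur[3])
    for x,y,z,yaw,n in wps:
        q=np.array([x,y,z]);rv=(R.from_matrix(M).inv()*R.from_matrix(pose(yaw))).as_rotvec()
        for i in range(n):
            sh=M.T@((q-p)/n);print('shift',(sh/.25).round(3),'turn',(rv/n/2).round(3),'| rows needed %.1f'%max(np.linalg.norm(sh)/.05,np.linalg.norm(rv)/n/.15))
            M=M@R.from_rotvec(rv/n).as_matrix()
        p=q;M=pose(yaw)
E
python3 - <<'E'
from h import *
from scipy.optimize import least_squares
h=tr(-.086,.167)
tip=lambda a,r=.323:np.r_[tr(-.086,.167-r*np.cos(a)),.026+r*np.sin(a)]
for a in(1.4,1.57,1.7,1.9): print(a,tip(a).round(3),w2pix('top0',tip(a))*1.5,w2pix('scene0',tip(a))*1.5)
plan((.40,.3,.2,100,2),(.366,.16,.1,-3,3))
E
```

```text
1.4 [0.538 0.208 0.344] [248.85 230.85] [499.35 258.9 ]
1.57 [0.534 0.262 0.349] [216.3 231.9] [525.45 254.1 ]
1.7 [0.531 0.304 0.346] [192.15 233.25] [544.8  252.15]
1.9 [0.526 0.366 0.332] [158.4 236.1] [572.25 252.15]
shift [-0.531 -0.402 -0.007] turn [-0.     0.     0.257] | rows needed 3.4
shift [-0.66  -0.089 -0.007] turn [-0.     0.     0.257] | rows needed 3.4
shift [-0.176 -0.077  0.133] turn [0.  0.  0.3] | rows needed 4.0
shift [-0.189  0.036  0.133] turn [0.  0.  0.3] | rows needed 4.0
shift [-0.136  0.136  0.133] turn [0.  0.  0.3] | rows needed 4.0
```

The drop bar stands at about 1.82 rad, leaning outward and clear of the hand. I approach casting 1 from the robot's side.

Call:
{"name": "carry_out", "arguments": {
  "series": [
    [0.5,[-0.11,-0.08,0],[0,0,0.052]],
    [0.5,[-0.22,-0.16,0],[0,0,0.104]],
    [0.5,[-0.33,-0.24,0],[0,0,0.156]],
    [0.5,[-0.44,-0.32,0],[0,0,0.208]],
    [0.5,[-0.53,-0.4,0],[0,0,0.257]]
  ]
}}

```text
clock: 0.6
tool_pos: [0.3134, 0.4405, 0.1967]
ee_rot: [[-0.632, 0.775, -0.0], [0.775, 0.632, -0.001], [-0.0, -0.0, -1.0]]
wrist_force: [1.2, 0.0, 0.8]
width: 0.758
finger_force: 0.0
```

Call:
{"name": "carry_out", "arguments": {
  "series": [
    [0.5,[-0.13,-0.02,0],[0,0,0.052]],
    [0.5,[-0.26,-0.04,0],[0,0,0.104]],
    [0.5,[-0.39,-0.06,0],[0,0,0.156]],
    [0.5,[-0.52,-0.08,0],[0,0,0.208]],
    [0.5,[-0.66,-0.09,0],[0,0,0.257]]
  ]
}}

```text
clock: 1.1
tool_pos: [0.4, 0.2994, 0.1968]
ee_rot: [[-0.17, 0.985, -0.0], [0.985, 0.17, -0.0], [0.0, -0.0, -1.0]]
wrist_force: [-0.1, 0.4, 0.6]
width: 0.751
finger_force: 0.0
```

Call:
{"name": "carry_out", "arguments": {
  "series": [
    [0.5,[-0.03,-0.02,0.03],[0,0,0.06]],
    [0.5,[-0.07,-0.03,0.05],[0,0,0.12]],
    [0.5,[-0.1,-0.05,0.08],[0,0,0.18]],
    [0.5,[-0.14,-0.06,0.11],[0,0,0.24]],
    [0.5,[-0.176,-0.077,0.133],[0,0,0.3]]
  ]
}}

```text
clock: 1.6
tool_pos: [0.3884, 0.2532, 0.1631]
ee_rot: [[0.417, 0.909, -0.001], [0.909, -0.417, -0.001], [-0.001, -0.0, -1.0]]
wrist_force: [0.5, 0.3, -1.0]
width: 0.749
finger_force: 0.0
```

```bash
python3 - <<'E'
from h import *
st();plan((.366,.16,.1,-3,2))
E
```

```text
1.6 [0.3884 0.2532 0.1631] [[0.417, 0.909, -0.001], [0.909, -0.417, -0.001], [-0.001, -0.0, -1.0]] [ 0.5  0.3 -1. ] 0.7488528412824921 [-0.92 -0.01  0.25  1.93  0.    1.23 -1.11]
shift [-0.188  0.037  0.126] turn [0.    0.    0.298] | rows needed 4.0
shift [-0.135  0.136  0.126] turn [0.    0.    0.298] | rows needed 4.0
```

Call:
{"name": "carry_out", "arguments": {
  "series": [
    [0.5,[-0.04,0.01,0.03],[0,0,0.06]],
    [0.5,[-0.08,0.02,0.05],[0,0,0.12]],
    [0.5,[-0.11,0.02,0.08],[0,0,0.18]],
    [0.5,[-0.15,0.03,0.1],[0,0,0.24]],
    [0.5,[-0.188,0.037,0.126],[0,0,0.298]]
  ]
}}

```text
clock: 2.1
tool_pos: [0.3774, 0.2068, 0.1319]
ee_rot: [[0.855, 0.518, -0.0], [0.518, -0.855, -0.0], [-0.0, -0.0, -1.0]]
wrist_force: [-0.1, -1.2, -0.5]
width: 0.749
finger_force: 0.0
```

Call:
{"name": "carry_out", "arguments": {
  "series": [
    [0.5,[-0.03,0.03,0.03],[0,0,0.06]],
    [0.5,[-0.06,0.06,0.05],[0,0,0.12]],
    [0.5,[-0.09,0.09,0.08],[0,0,0.18]],
    [0.5,[-0.12,0.12,0.1],[0,0,0.24]],
    [0.5,[-0.135,0.136,0.126],[0,0,0.298]]
  ]
}}

```text
clock: 2.6
tool_pos: [0.3664, 0.1599, 0.1004]
ee_rot: [[0.999, -0.052, -0.0], [-0.052, -0.999, -0.0], [-0.0, 0.0, -1.0]]
wrist_force: [0.4, 0.1, 0.0]
width: 0.748
finger_force: 0.0
```

```bash
python3 - <<'E'
from h import *
st();plan((.366,.16,.015,-3,1))
snap('top','top1',(140,100,400,290),3)
E
```

```text
2.6 [0.3664 0.1599 0.1004] [[0.999, -0.052, -0.0], [-0.052, -0.999, -0.0], [-0.0, 0.0, -1.0]] [0.4 0.1 0. ] 0.7478787180632426 [-0.81 -0.1   0.27  2.15  0.03  1.09 -2.18]
shift [-0.001 -0.001  0.342] turn [0. 0. 0.] | rows needed 1.7
```

View pics/top1.png

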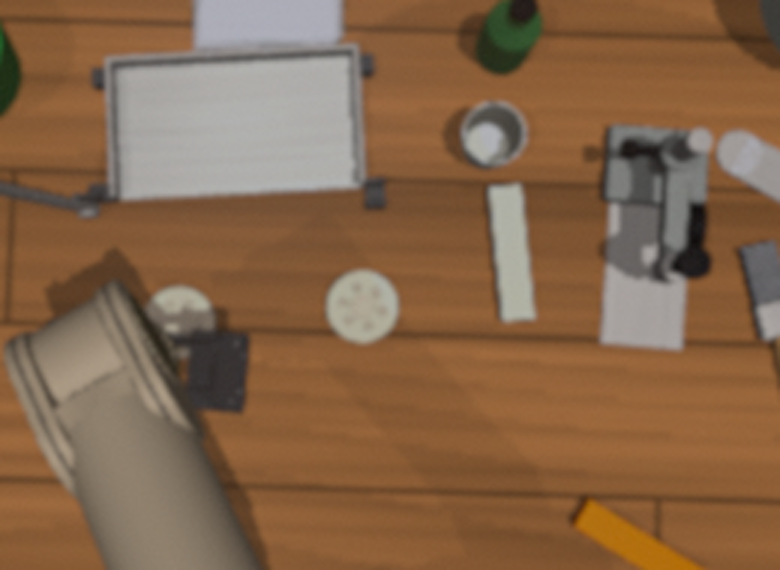

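The view shows the gripper (220,370) just behind casting 1 (182,312), with the other pieces unmoved. I lower and push.

Call:
{"name": "carry_out", "arguments": {
  "series": [
    [0.5,[0,0,0.1],[0,0,0]],
    [0.5,[0,0,0.2],[0,0,0]],
    [0.5,[0,0,0.28],[0,0,0]],
    [0.5,[0,0,0.34],[0,0,0]],
    [0.5,[0,0,0.34],[0,0,0]]
  ]
}}

```text
clock: 3.15
tool_pos: [0.3653, 0.16, 0.0143]
ee_rot: [[0.999, -0.044, -0.003], [-0.044, -0.999, -0.002], [-0.003, 0.002, -1.0]]
wrist_force: [-0.0, 0.2, -0.6]
width: 0.751
finger_force: 0.0
```

```bash
python3 - <<'E'
from h import *
st();e=tr(.03,.04);print(e);plan((e[0]-.0326,e[1]+.001,.015,-3,2))
E
```

```text
3.15 [0.3653 0.16   0.0143] [[0.999, -0.044, -0.003], [-0.044, -0.999, -0.002], [-0.003, 0.002, -1.0]] [-0.   0.2 -0.6] 0.7513990478189339 [-0.81  0.04  0.29  2.23 -0.01  0.88 -2.13]
[0.65898991 0.14408973]
shift [ 0.523  0.007 -0.003] turn [0.001 0.001 0.002] | rows needed 2.6
shift [ 0.523  0.005 -0.002] turn [0.001 0.001 0.002] | rows needed 2.6
```

Call:
{"name": "carry_out", "arguments": {
  "series": [
    [0.5,[0.03,0,0],[0,0,0]],
    [0.5,[0.08,0,0],[0,0,0]],
    [0.5,[0.14,0,0],[0,0,0]],
    [0.5,[0.2,0.002,-0.001],[0,0,0]],
    [0.5,[0.26,0.003,-0.002],[0,0,0.001]]
  ]
}}

```text
clock: 3.65
tool_pos: [0.4339, 0.1572, 0.0173]
ee_rot: [[0.999, -0.048, 0.002], [-0.048, -0.999, 0.001], [0.002, -0.001, -1.0]]
wrist_force: [-0.3, -0.2, 0.6]
width: 0.748
finger_force: 0.0
```

Call:
{"name": "carry_out", "arguments": {
  "series": [
    [0.5,[0.06,0,0],[0,0,0]],
    [0.5,[0.12,0.001,0],[0,0,0]],
    [0.5,[0.18,0.002,0],[0,0,0]],
    [0.5,[0.24,0.002,-0.001],[0,0,0]],
    [0.5,[0.3,0.003,-0.002],[0,0,0.001]]
  ]
}}

```text
clock: 4.15
tool_pos: [0.5087, 0.1526, 0.0177]
ee_rot: [[0.999, -0.05, 0.002], [-0.05, -0.999, 0.001], [0.002, -0.001, -1.0]]
wrist_force: [0.2, 0.6, 0.1]
width: 0.747
finger_force: 0.0
```

```bash
python3 - <<'E'
from h import *
st();e=tr(.03,.04);plan((e[0]-.0326,e[1]+.001,.015,-3,1))
snap('scene','s1',(180,120,440,310),3)
E
```

```text
4.15 [0.5087 0.1526 0.0177] [[0.999, -0.05, 0.002], [-0.05, -0.999, 0.001], [0.002, -0.001, -1.0]] [0.2 0.6 0.1] 0.7469797481227758 [-0.68  0.31  0.35  1.92 -0.13  0.93 -1.89]
shift [0.471 0.007 0.012] turn [-0.    -0.001  0.001] | rows needed 2.4
```

View pics/s1.png

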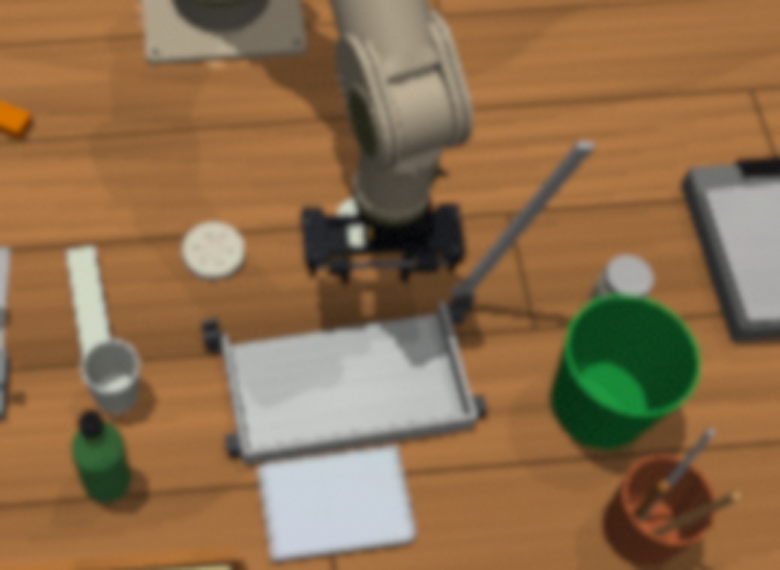

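```bash
python3 - <<'E'
from h import *
for p in((350,215),(348,205),(357,235)): print(pix2w('s1',(p[0]/3+180,p[1]/3+120),.017))
for q in((.5087,.1526,.007),(.5087,.1526+.03,.007),(.5087,.1526-.03,.007),(.54,.1526,.017),(.411,.158,.017)): print(q,(w2pix('s1',q)-[180,120])*3)
snap('wrist','w1',None,1.5)
E
```

```text
[0.4032 0.1402 0.017 ]
[0.3876 0.1397 0.017 ]
[0.4342 0.1452 0.017 ]
(0.5087, 0.1526, 0.007) [370.2 288.6]
(0.5087, 0.1826, 0.007) [393.3 286.8]
(0.5087, 0.12260000000000001, 0.007) [346.8 290.4]
(0.54, 0.1526, 0.017) [374.4 306.9]
(0.411, 0.158, 0.017) [364.2 219. ]
```

View pics/w1.png

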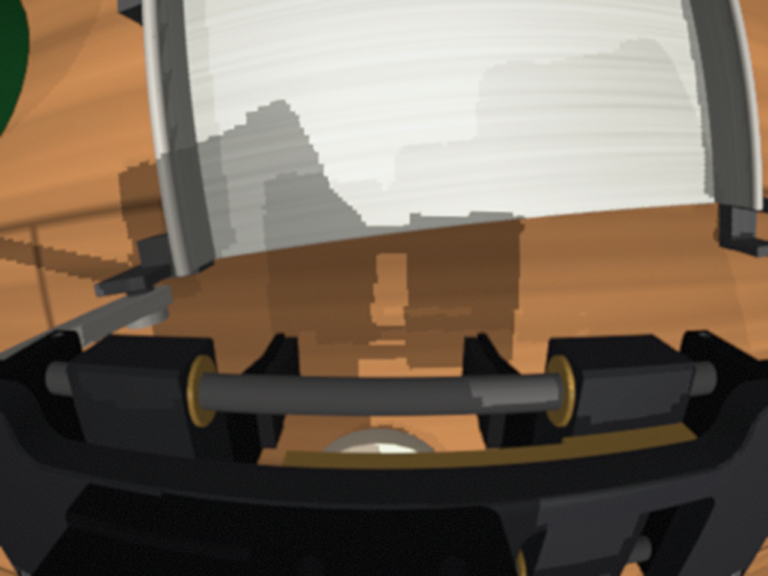

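```bash
python3 - <<'E'
from h import *
d=np.load('pics/s1.npz');K,T=d['K'],d['T']
for p in((338,275),(405,275)):
    r=T[:3,:3]@np.linalg.inv(K)@np.array([p[0]/3+180,p[1]/3+120,1.]);o=T[:3,3];print((o+r*(.5087-o[0])/r[0]).round(4))
w=robot.get_image('wrist');print(w['intrinsics'],w['tool_from_camera'])
st()
snap('top','top2',(170,120,330,230),4.8)
E
```

```text
[0.5087 0.108  0.0509]
[0.5087 0.1941 0.0371]
[[297.31863964   0.         253.56173805]
 [  0.         297.31863964 194.56146735]
 [  0.           0.           1.        ]] [[ 8.92831494e-04 -9.64765937e-01 -2.63108133e-01  7.21582085e-02]
 [ 9.99999418e-01  1.02075154e-03 -3.49496403e-04 -8.15615653e-04]
 [ 6.05750258e-04 -2.63107668e-01  9.64766287e-01 -1.87497245e-01]
 [ 0.00000000e+00  0.00000000e+00  0.00000000e+00  1.00000000e+00]]
4.3 [0.508  0.1523 0.0174] [[0.999, -0.051, 0.001], [-0.051, -0.999, 0.0], [0.001, -0.0, -1.0]] [-0.3  0.  -0.4] 0.7545804599439173 [-0.68  0.31  0.35  1.92 -0.13  0.93 -1.89]
```

View pics/top2.png

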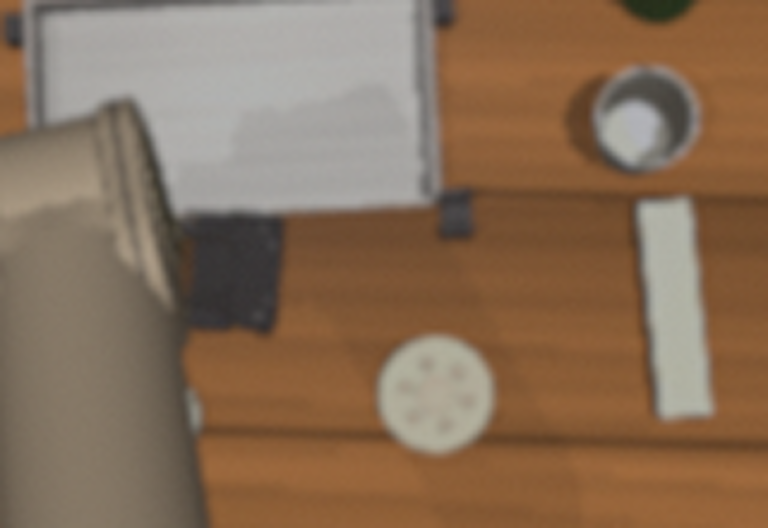

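```bash
cat >> h.py <<'E'
def wpix(p,f='w1'):
    d=np.load('pics/'+f+'.npz');c=(np.linalg.inv(d['T'])@np.r_[p,1])[:3];th=np.arctan2(np.hypot(c[0],c[1]),c[2]);ph=np.arctan2(c[1],c[0]);K=d['K']
    return np.round([K[0,2]+K[0,0]*th*np.cos(ph),K[1,2]+K[1,1]*th*np.sin(ph)],1)
def wray(uv,z,f,tp,M):
    "world point at height z seen at wrist pixel"
    d=np.load('pics/'+f+'.npz');K,T=d['K'],d['T'];a=(np.array(uv)-K[:2,2])/K[0,0];th=np.hypot(*a)
    c=np.r_[np.sin(th)*a/th,np.cos(th)];r=np.array(M)@T[:3,:3]@c;o=np.array(tp)+np.array(M)@T[:3,3]
    return (o+r*(z-o[2])/r[2]).round(4)
E
python3 - <<'E'
from h import *
for x in(-.0095,.0095):
  for y in(-.0325,.0325,-.0475,.0475):
    for z in(.011,-.02): print(x,y,z,wpix((x,y,z))*1.5)
o=st()
# tray front corners as check
for t in((-.075,.135),(-.075,-.135)): print('tray corner',tr(*t),wpix(np.array(o['ee_rot']).T@(np.r_[tr(*t),0]-o['tool_pos']))*1.5)
for p in((215,260),(712,203)): print(wray((p[0]/1.5,p[1]/1.5),0,'w1',o['tool_pos'],o['ee_rot']))
E
```

```text
-0.0095 -0.0325 0.011 [314.85 346.65]
-0.0095 -0.0325 -0.02 [304.8  374.55]
-0.0095 0.0325 0.011 [449.25 346.8 ]
-0.0095 0.0325 -0.02 [459.75 374.55]
-0.0095 -0.0475 0.011 [284.7 346.2]
-0.0095 -0.0475 -0.02 [270.3  373.65]
-0.0095 0.0475 0.011 [479.4  346.35]
-0.0095 0.0475 -0.02 [494.25 373.65]
0.0095 -0.0325 0.011 [313.05 309.3 ]
0.0095 -0.0325 -0.02 [302.1  332.25]
0.0095 0.0325 0.011 [451.35 309.45]
0.0095 0.0325 -0.02 [462.75 332.4 ]
0.0095 -0.0475 0.011 [282.   309.15]
0.0095 -0.0475 -0.02 [266.4 331.8]
0.0095 0.0475 0.011 [482.25 309.3 ]
0.0095 0.0475 -0.02 [498.3  331.95]
4.35 [0.507  0.1525 0.0171] [[0.999, -0.05, 0.001], [-0.05, -0.999, 0.0], [0.001, -0.0, -1.0]] [ 0.4  0.3 -0.2] 0.748203889804112 [-0.68  0.31  0.35  1.92 -0.13  0.93 -1.89]
tray corner [0.54731426 0.23114459] [216.75 252.3 ]
tray corner [ 0.56708857 -0.03813032] [715.2  200.85]
[0.5435 0.2326 0.    ]
[ 0.5658 -0.0356  0.    ]
```

Call:
{"name": "carry_out", "arguments": {
  "series": [
    [0.5,[0,0,0.008],[0,0,0]],
    [0.5,[0,0,0.016],[0,0,0]],
    [0.5,[0,0,0.024],[0,0,0]],
    [0.5,[0,0,0.028],[0,0,0]],
    [0.5,[0,0,0.028],[0,0,0]]
  ]
}}

```text
clock: 4.85
tool_pos: [0.5062, 0.1526, 0.0097]
ee_rot: [[0.999, -0.05, -0.0], [-0.05, -0.999, 0.0], [-0.0, -0.0, -1.0]]
wrist_force: [0.3, 0.7, -0.8]
width: 0.75
finger_force: 0.0
```

Call:
{"name": "carry_out", "arguments": {
  "series": [
    [0.5,[0,0,0.004],[0,0,0]],
    [0.5,[0,0,0.008],[0,0,0]],
    [0.5,[0,0,0.012],[0,0,0]],
    [0.5,[0,0,0.016],[0,0,0]],
    [0.5,[0,0,0.016],[0,0,0]]
  ]
}}

```text
clock: 5.35
tool_pos: [0.5063, 0.1525, 0.0056]
ee_rot: [[0.999, -0.05, -0.0], [-0.05, -0.999, -0.0], [-0.0, 0.0, -1.0]]
wrist_force: [0.2, 0.9, 0.3]
width: 0.753
finger_force: 0.0
```

No contact at TCP z 5.6 mm, where the tips should already be below the bench. The stated tip offset is wrong, so I probe down gently.

Call:
{"name": "carry_out", "arguments": {
  "series": [
    [0.5,[0,0,0.006],[0,0,0]],
    [0.5,[0,0,0.012],[0,0,0]],
    [0.5,[0,0,0.018],[0,0,0]],
    [0.5,[0,0,0.024],[0,0,0]],
    [0.5,[0,0,0.024],[0,0,0]]
  ]
}}

```text
clock: 5.85
tool_pos: [0.5063, 0.1525, -0.0005]
ee_rot: [[0.999, -0.05, -0.0], [-0.05, -0.999, -0.0], [-0.0, 0.0, -1.0]]
wrist_force: [-0.2, 0.1, 0.4]
width: 0.748
finger_force: 0.0
```

Call:
{"name": "carry_out", "arguments": {
  "series": [
    [0.5,[0,0,0.005],[0,0,0]],
    [0.5,[0,0,0.01],[0,0,0]],
    [0.5,[0,0,0.015],[0,0,0]],
    [0.5,[0,0,0.02],[0,0,0]],
    [0.5,[0,0,0.02],[0,0,0]]
  ]
}}

```text
clock: 6.35
tool_pos: [0.5063, 0.1525, -0.0054]
ee_rot: [[0.999, -0.05, -0.0], [-0.05, -0.999, -0.0], [-0.0, 0.0, -1.0]]
wrist_force: [-0.1, -1.1, -0.5]
width: 0.75
finger_force: 0.0
```

Call:
{"name": "carry_out", "arguments": {
  "series": [
    [0.5,[0,0,0.005],[0,0,0]],
    [0.5,[0,0,0.01],[0,0,0]],
    [0.5,[0,0,0.015],[0,0,0]],
    [0.5,[0,0,0.02],[0,0,0]],
    [0.5,[0,0,0.02],[0,0,0]]
  ]
}}

```text
clock: 6.85
tool_pos: [0.5063, 0.1525, -0.0104]
ee_rot: [[0.999, -0.05, -0.0], [-0.05, -0.999, -0.0], [-0.0, 0.0, -1.0]]
wrist_force: [0.6, -0.5, -0.3]
width: 0.752
finger_force: 0.0
```

```bash
python3 - <<'E'
from h import *
o=st();snap('wrist','w2',(150,170,360,330),3.5)
snap('scene','s2',(270,180,350,240),9)
a=cv2.imread('pics/w2.png');b=cv2.imread('pics/s2.png');cv2.imwrite('pics/ws2.png',np.vstack([cv2.resize(a,(400,300)),cv2.resize(b,(400,300))]))
E
```

```text
6.85 [ 0.5063  0.1525 -0.0104] [[0.999, -0.05, -0.0], [-0.05, -0.999, -0.0], [-0.0, 0.0, -1.0]] [ 0.6 -0.5 -0.3] 0.7521052500135463 [-0.67  0.35  0.34  1.94 -0.15  0.87 -1.88]
```

View pics/ws2.png

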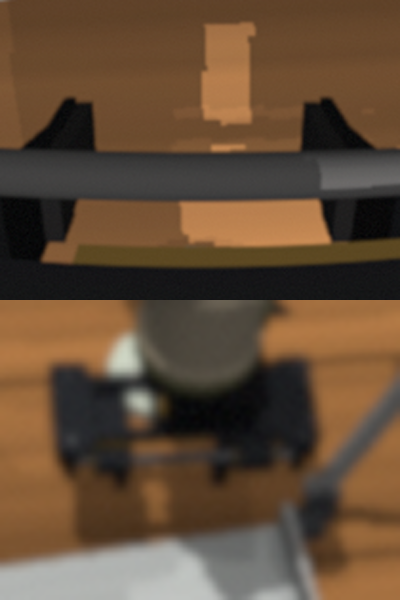

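```bash
python3 - <<'E'
from h import *
from scipy.optimize import fsolve
for u in(198.3,310.1):
    print('wrist x,z',fsolve(lambda q:wpix((q[0],np.sign(u-254)*.0326,q[1]),'w2')-[u,223.5],[.005,-.01]))
d=np.load('pics/s2.npz');K,T=d['K'],d['T']
for p in((294.4,216.4),(313.6,215)):
    r=T[:3,:3]@np.linalg.inv(K)@np.array([*p,1.]);o=T[:3,3];print((o+r*(.5087-o[0])/r[0]).round(4))
E
```

```text
wrist x,z [ 0.0118612  -0.02959328]
wrist x,z [ 0.01011813 -0.02488578]
[0.5087 0.1176 0.0111]
[0.5087 0.1919 0.0105]
```

The fingertips actually lie about 21–27 mm behind the reported TCP. I probe on to touch for an exact zero.

Call:
{"name": "carry_out", "arguments": {
  "series": [
    [0.5,[0,0,0.006],[0,0,0]],
    [0.5,[0,0,0.012],[0,0,0]],
    [0.5,[0,0,0.018],[0,0,0]],
    [0.5,[0,0,0.024],[0,0,0]],
    [0.5,[0,0,0.024],[0,0,0]]
  ]
}}

```text
clock: 7.45
tool_pos: [0.5063, 0.1525, -0.0165]
ee_rot: [[0.999, -0.05, -0.0], [-0.05, -0.999, -0.0], [-0.0, 0.0, -1.0]]
wrist_force: [-0.7, -0.9, -0.2]
width: 0.75
finger_force: 0.0
```

Call:
{"name": "carry_out", "arguments": {
  "series": [
    [0.5,[0,0,0.003],[0,0,0]],
    [0.5,[0,0,0.006],[0,0,0]],
    [0.5,[0,0,0.009],[0,0,0]],
    [0.5,[0,0,0.012],[0,0,0]],
    [0.5,[0,0,0.012],[0,0,0]]
  ]
}}

```text
clock: 7.95
tool_pos: [0.5064, 0.1525, -0.0193]
ee_rot: [[0.999, -0.05, -0.0], [-0.05, -0.999, 0.0], [-0.0, 0.0, -1.0]]
wrist_force: [-0.5, -0.1, -0.7]
width: 0.747
finger_force: 0.0
```

Call:
{"name": "carry_out", "arguments": {
  "series": [
    [0.5,[0,0,0.003],[0,0,0]],
    [0.5,[0,0,0.006],[0,0,0]],
    [0.5,[0,0,0.009],[0,0,0]],
    [0.5,[0,0,0.012],[0,0,0]],
    [0.5,[0,0,0.012],[0,0,0]]
  ]
}}

```text
clock: 8.45
tool_pos: [0.5064, 0.1525, -0.0223]
ee_rot: [[0.999, -0.05, -0.0], [-0.05, -0.999, 0.0], [-0.0, -0.0, -1.0]]
wrist_force: [-0.6, 0.1, 0.0]
width: 0.75
finger_force: 0.0
```

Call:
{"name": "carry_out", "arguments": {
  "series": [
    [0.5,[0,0,0.003],[0,0,0]],
    [0.5,[0,0,0.006],[0,0,0]],
    [0.5,[0,0,0.009],[0,0,0]],
    [0.5,[0,0,0.012],[0,0,0]],
    [0.5,[0,0,0.012],[0,0,0]]
  ]
}}

```text
clock: 8.95
tool_pos: [0.5065, 0.1526, -0.025]
ee_rot: [[0.999, -0.05, -0.0], [-0.05, -0.999, 0.0], [-0.0, -0.0, -1.0]]
wrist_force: [-1.8, -0.6, 4.5]
width: 0.75
finger_force: 2.2
```

Contact is at TCP z −24.5 mm, so tip height is TCP z plus 24.5 mm. I raise, go back behind casting 1, and do the push again.

Call:
{"name": "carry_out", "arguments": {
  "series": [
    [0.5,[0,0,-0.12],[0,0,0]],
    [0.5,[0,0,-0.22],[0,0,0]],
    [0.5,[-0.18,0,-0.22],[0,0,0]],
    [0.5,[-0.36,0,-0.22],[0,0,0]],
    [0.5,[-0.5,0,-0.22],[0,0,0]]
  ]
}}

```text
clock: 9.45
tool_pos: [0.3794, 0.1587, 0.0295]
ee_rot: [[0.999, -0.05, -0.001], [-0.05, -0.999, -0.0], [-0.001, 0.0, -1.0]]
wrist_force: [0.1, 1.1, 0.5]
width: 0.751
finger_force: 0.0
```

```bash
python3 - <<'E'
from h import *
o=st();snap('wrist','w3',(120,80,390,290),2.9);plan((.364,.159,.03,-3,1))
E
```

```text
9.45 [0.3794 0.1587 0.0295] [[0.999, -0.05, -0.001], [-0.05, -0.999, -0.0], [-0.001, 0.0, -1.0]] [0.1 1.1 0.5] 0.7507244806701332 [-0.81  0.03  0.31  2.2  -0.01  0.91 -2.11]
shift [-0.042 -0.    -0.005] turn [0.001 0.002 0.002] | rows needed 0.2
```

View pics/w3.png

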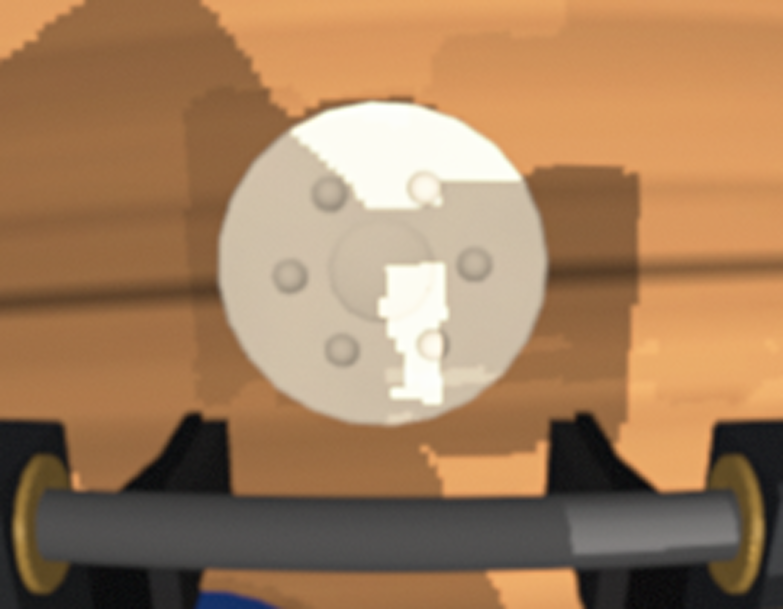

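The wrist view shows casting 1 whole, centred between the fingers at crop (383,262). I locate it.

```bash
python3 - <<'E'
from h import *
o=st();g=lambda u,v:wray((u/2.9+120,v/2.9+80),.016,'w3',o['tool_pos'],o['ee_rot'])
print(g(383,262),g(219,262),g(547,262),g(383,101),g(383,425))
E
```

```text
9.5 [0.3745 0.1584 0.0286] [[0.999, -0.049, -0.005], [-0.049, -0.999, -0.001], [-0.005, 0.001, -1.0]] [-2.3  0.5 -2.7] 0.7482059334053176 [-0.82  0.03  0.31  2.2  -0.01  0.91 -2.12]
[0.4093 0.1587 0.016 ] [0.4114 0.1977 0.016 ] [0.4076 0.1196 0.016 ] [0.447  0.1568 0.016 ] [0.3682 0.1607 0.016 ]
```

Call:
{"name": "carry_out", "arguments": {
  "series": [
    [0.5,[-0.04,0,0],[0,0,0]],
    [0.5,[-0.04,0,0.05],[0,0,0]],
    [0.5,[-0.04,0,0.1],[0,0,0]],
    [0.5,[-0.04,0,0.15],[0,0,0]],
    [0.5,[-0.04,0,0.18],[0,0,0]]
  ]
}}

```text
clock: 10.0
tool_pos: [0.372, 0.1592, -0.0159]
ee_rot: [[0.999, -0.051, -0.0], [-0.051, -0.999, -0.0], [0.0, 0.0, -1.0]]
wrist_force: [0.8, 0.1, 0.4]
width: 0.753
finger_force: 0.0
```

```bash
python3 - <<'E'
from h import *
st();e=tr(.03,.04);plan((e[0]-.0326,e[1]+.001,-.02,-3,2))
E
```

```text
10.0 [ 0.372   0.1592 -0.0159] [[0.999, -0.051, -0.0], [-0.051, -0.999, -0.0], [0.0, 0.0, -1.0]] [0.8 0.1 0.4] 0.7528049714579224 [-0.81  0.11  0.31  2.24 -0.05  0.79 -2.1 ]
shift [0.51  0.002 0.008] turn [ 0. -0.  0.] | rows needed 2.5
shift [0.51  0.002 0.008] turn [ 0. -0.  0.] | rows needed 2.5
```

Call:
{"name": "carry_out", "arguments": {
  "series": [
    [0.5,[0.02,0,0.008],[0,0,0]],
    [0.5,[0.06,0,0.014],[0,0,0]],
    [0.5,[0.12,0,0.014],[0,0,0]],
    [0.5,[0.18,0,0.014],[0,0,0]],
    [0.5,[0.24,0,0.014],[0,0,0]]
  ]
}}

```text
clock: 10.5
tool_pos: [0.4334, 0.1564, -0.0182]
ee_rot: [[0.999, -0.05, 0.001], [-0.05, -0.999, 0.0], [0.001, -0.0, -1.0]]
wrist_force: [-1.0, 0.1, -0.5]
width: 0.751
finger_force: 0.8
```

Call:
{"name": "carry_out", "arguments": {
  "series": [
    [0.5,[0.06,0,0],[0,0,0]],
    [0.5,[0.12,0,0],[0,0,0]],
    [0.5,[0.18,0,0],[0,0,0]],
    [0.5,[0.24,0.001,0],[0,0,0]],
    [0.5,[0.3,0.002,0],[0,0,0]]
  ]
}}

```text
clock: 11.0
tool_pos: [0.5082, 0.1519, -0.0184]
ee_rot: [[0.999, -0.05, 0.001], [-0.05, -0.999, 0.0], [0.001, -0.0, -1.0]]
wrist_force: [-0.7, -0.4, -1.8]
width: 0.746
finger_force: 0.8
```

```bash
cat >> h.py <<'E'
def disc(f,o,h=.016):
    "fit the white disc in a wrist picture -> world centre of its rim"
    im=np.load('pics/'+f+'.npz')['im'].astype(int);m=((im.min(2)>135)&(im.max(2)-im.min(2)<60)).astype(np.uint8)
    n,l,s,c=cv2.connectedComponentsWithStats(m)
    for i in range(1,n):
        if s[i,4]>600: print('blob',s[i].tolist(),c[i].round(1),wray(c[i],h,f,o['tool_pos'],o['ee_rot']))
E
python3 - <<'E'
from h import *
o=st();snap('wrist','w4');disc('w4',o);e=tr(.03,.04);plan((e[0]-.0326,e[1]+.001,-.02,-3,1))
E
```

```text
11.0 [ 0.5082  0.1519 -0.0184] [[0.999, -0.05, 0.001], [-0.05, -0.999, 0.0], [0.001, -0.0, -1.0]] [-0.7 -0.4 -1.8] 0.7461964254179145 [-0.67  0.37  0.34  1.94 -0.16  0.86 -1.87]
blob [64, 0, 17, 116, 1050] [70.7 57.4] [0.6262 0.2532 0.016 ]
blob [100, 0, 405, 252, 67094] [294.5  92.5] [0.5914 0.1278 0.016 ]
shift [0.464 0.002 0.009] turn [-0.    -0.002  0.001] | rows needed 2.3
```

Call:
{"name": "carry_out", "arguments": {
  "series": [
    [0.5,[0.06,0,0.003],[0,0,0]],
    [0.5,[0.12,0,0.003],[0,0,0]],
    [0.5,[0.18,0,0.003],[0,0,0]],
    [0.5,[0.24,0.001,0.003],[0,0,0]],
    [0.5,[0.28,0.002,0.003],[0,0,0]]
  ]
}}

```text
clock: 11.55
tool_pos: [0.5776, 0.1479, -0.0192]
ee_rot: [[0.999, -0.05, 0.001], [-0.05, -0.999, 0.0], [0.001, -0.0, -1.0]]
wrist_force: [-2.4, 0.6, 2.1]
width: 0.75
finger_force: 2.2
```

Call:
{"name": "carry_out", "arguments": {
  "series": [
    [0.5,[0.05,0,0.003],[0,0,0]],
    [0.5,[0.1,0,0.003],[0,0,0]],
    [0.5,[0.14,0,0.003],[0,0,0]],
    [0.5,[0.17,0,0.003],[0,0,0]],
    [0.5,[0.17,0,0.003],[0,0,0]]
  ]
}}

```text
clock: 12.05
tool_pos: [0.6199, 0.1458, -0.02]
ee_rot: [[0.999, -0.05, 0.001], [-0.05, -0.999, 0.0], [0.001, -0.0, -1.0]]
wrist_force: [-0.1, 0.2, 1.7]
width: 0.747
finger_force: 1.3
```

```bash
python3 - <<'E'
from h import *
o=st();snap('wrist','w5',(60,40,450,310),2);print(w2t(o['tool_pos']))
E
```

```text
12.05 [ 0.6199  0.1458 -0.02  ] [[0.999, -0.05, 0.001], [-0.05, -0.999, 0.0], [0.001, -0.0, -1.0]] [-0.1  0.2  1.7] 0.7465138420110775 [-0.56  0.57  0.34  1.65 -0.22  0.96 -1.77]
[-0.0089  0.0446]
```

View pics/w5.png

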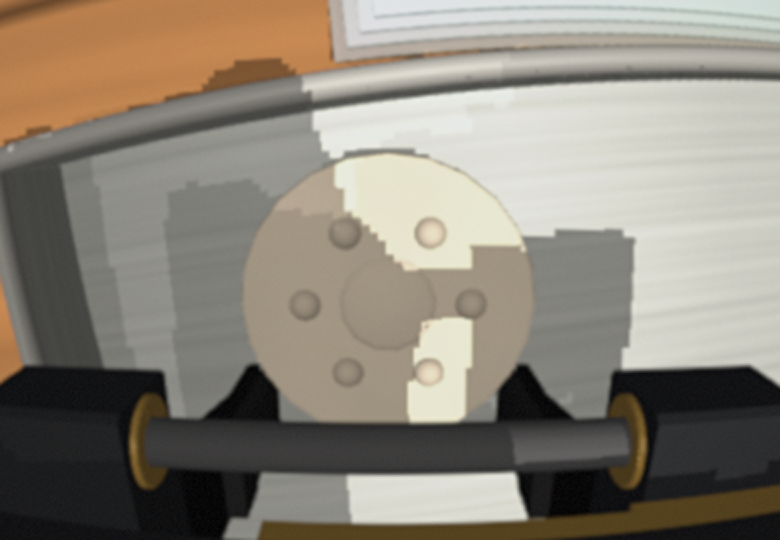

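Casting 1 sits in the tray, cradled at crop (388,300), with a small gap to the back wall. I nudge it 6 mm, back out, and go to casting 2.

Call:
{"name": "carry_out", "arguments": {
  "series": [
    [0.5,[0.012,0,0],[0,0,0]],
    [0.5,[0.026,0,0],[0,0,0]],
    [0.5,[0.026,0,0],[0,0,0]],
    [0.5,[-0.08,0,0],[0,0,0]],
    [0.5,[-0.2,0,-0.1],[0,0,0]]
  ]
}}

```text
clock: 12.6
tool_pos: [0.5665, 0.1474, 0.0021]
ee_rot: [[0.999, -0.051, -0.004], [-0.051, -0.999, -0.002], [-0.004, 0.003, -1.0]]
wrist_force: [-0.4, -0.4, 0.9]
width: 0.747
finger_force: 0.0
```

```bash
python3 - <<'E'
from h import *
o=st();snap('wrist','w6');disc('w6',o)
a=np.radians(37);s=np.array([.434,-.043])-.047*np.array([np.cos(a),np.sin(a)]);print(s,tr(-.1,-.06))
plan((.46,.06,.04,20,1),(*s,.03,37,1))
E
```

```text
12.6 [0.5665 0.1474 0.0021] [[0.999, -0.051, -0.004], [-0.051, -0.999, -0.002], [-0.004, 0.003, -1.0]] [-0.4 -0.4  0.9] 0.7474985810561454 [-0.62  0.45  0.35  1.78 -0.18  0.95 -1.81]
blob [69, 0, 130, 110, 1527] [107.5  36.5] [0.6985 0.2332 0.016 ]
blob [465, 0, 47, 217, 774] [503.6  82.7] [ 0.6694 -0.0457  0.016 ]
blob [104, 7, 374, 241, 55671] [312.2  98.4] [0.6476 0.1102 0.016 ]
blob [249, 173, 62, 54, 1505] [267.6 203.3] [0.5855 0.1388 0.016 ]
[ 0.39646413 -0.07128531] [0.53666284 0.03483731]
shift [-0.402  0.376 -0.131] turn [-0.     0.001 -0.199] | rows needed 2.8
shift [-0.418  0.407  0.04 ] turn [ 0.     0.    -0.148] | rows needed 2.9
```

Call:
{"name": "carry_out", "arguments": {
  "series": [
    [0.5,[-0.02,0,-0.11],[0,0,-0.03]],
    [0.5,[-0.1,0.1,-0.13],[0,0,-0.08]],
    [0.5,[-0.2,0.2,-0.131],[0,0,-0.13]],
    [0.5,[-0.3,0.29,-0.131],[0,0,-0.17]],
    [0.5,[-0.4,0.376,-0.131],[0,0,-0.199]]
  ]
}}

```text
clock: 13.15
tool_pos: [0.4634, 0.0586, 0.0377]
ee_rot: [[0.939, 0.343, 0.001], [0.343, -0.939, 0.0], [0.001, 0.0, -1.0]]
wrist_force: [0.3, -0.3, 0.6]
width: 0.75
finger_force: 0.0
```

Call:
{"name": "carry_out", "arguments": {
  "series": [
    [0.5,[-0.1,0.1,0.01],[0,0,-0.04]],
    [0.5,[-0.2,0.2,0.02],[0,0,-0.08]],
    [0.5,[-0.3,0.3,0.03],[0,0,-0.11]],
    [0.5,[-0.418,0.407,0.04],[0,0,-0.148]],
    [0.5,[-0.418,0.407,0.04],[0,0,-0.148]]
  ]
}}

```text
clock: 13.65
tool_pos: [0.3984, -0.0754, 0.0272]
ee_rot: [[0.802, 0.598, -0.001], [0.598, -0.802, 0.0], [-0.001, -0.0, -1.0]]
wrist_force: [-0.9, 1.1, 0.3]
width: 0.749
finger_force: 0.0
```

```bash
python3 - <<'E'
from h import *
o=st();snap('wrist','w7',(120,80,390,290),1);disc('w7',o);snap('top','top3');
im=np.load('pics/top3.npz')['im'];cv2.imwrite('pics/m3.png',np.hstack([cv2.resize(im[90:250,150:360],None,fx=2.4,fy=2.4),cv2.resize(cv2.imread('pics/w7.png'),(300,384))]))
E
```

```text
13.65 [ 0.3984 -0.0754  0.0272] [[0.802, 0.598, -0.001], [0.598, -0.802, 0.0], [-0.001, -0.0, -1.0]] [-0.9  1.1  0.3] 0.7489017013714748 [-0.36  0.02  0.45  2.22 -0.01  0.91 -0.84]
blob [191, 92, 116, 114, 10383] [248.9 148.6] [ 0.4366 -0.0424  0.016 ]
blob [434, 129, 73, 105, 3031] [472.8 182.4] [ 0.5318 -0.2055  0.016 ]
```

View pics/m3.png

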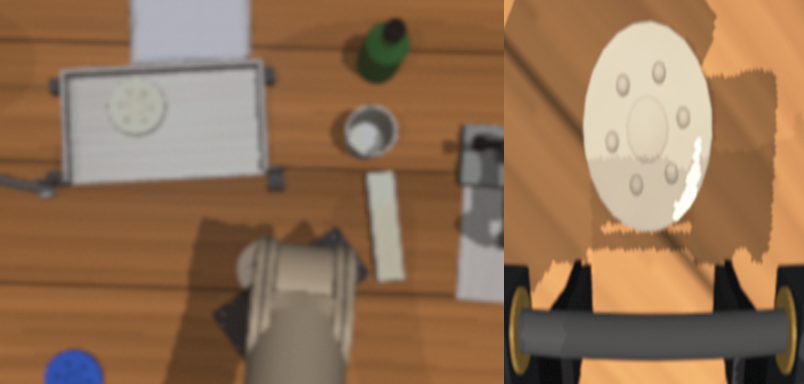

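Casting 1 lies in the tray at (136,107), and casting 2 is centred ahead of the fingers. I lower and push diagonally.

Call:
{"name": "carry_out", "arguments": {
  "series": [
    [0.5,[0,-0.014,0.06],[0,0,0]],
    [0.5,[0,-0.014,0.12],[0,0,0]],
    [0.5,[0,-0.014,0.17],[0,0,0]],
    [0.5,[0,-0.014,0.188],[0,0,0]],
    [0.5,[0,-0.014,0.188],[0,0,0]]
  ]
}}

```text
clock: 14.25
tool_pos: [0.3986, -0.0683, -0.0197]
ee_rot: [[0.799, 0.601, -0.001], [0.601, -0.799, -0.0], [-0.001, -0.0, -1.0]]
wrist_force: [0.7, -0.4, -0.6]
width: 0.752
finger_force: 0.0
```

```bash
python3 - <<'E'
from h import *
o=st();e=tr(-.1,-.06);v=e-[.4366,-.0424];a=np.arctan2(v[1],v[0]);print(e,np.degrees(a))
t=e-.0326*np.array([np.cos(.64),np.sin(.64)]);plan((*t,-.02,36.7,2));print(w2t(cp(136,107,.016,'top3',(150,90),2.4)))
E
```

```text
14.25 [ 0.3986 -0.0683 -0.0197] [[0.799, 0.601, -0.001], [0.601, -0.799, -0.0], [-0.001, -0.0, -1.0]] [ 0.7 -0.4 -0.6] 0.7520260949623394 [-0.36  0.12  0.44  2.25 -0.07  0.78 -0.8 ]
[0.53666284 0.03483731] 37.66412065761819
shift [0.279 0.001 0.   ] turn [-0.     0.     0.001] | rows needed 1.4
shift [0.279 0.    0.   ] turn [-0.     0.     0.001] | rows needed 1.4
[0.0267 0.0399]
```

Call:
{"name": "carry_out", "arguments": {
  "series": [
    [0.5,[0.03,0,0],[0,0,0]],
    [0.5,[0.08,0,0],[0,0,0]],
    [0.5,[0.14,0,0],[0,0,0]],
    [0.5,[0.2,0,0],[0,0,0]],
    [0.5,[0.26,0,0],[0,0,0]]
  ]
}}

```text
clock: 14.75
tool_pos: [0.4519, -0.0288, -0.0194]
ee_rot: [[0.799, 0.601, 0.0], [0.601, -0.799, 0.0], [0.0, 0.0, -1.0]]
wrist_force: [-2.0, -1.7, 2.3]
width: 0.753
finger_force: 1.2
```

Call:
{"name": "carry_out", "arguments": {
  "series": [
    [0.5,[0.06,0,0],[0,0,0]],
    [0.5,[0.12,0,0],[0,0,0]],
    [0.5,[0.18,0,0],[0,0,0]],
    [0.5,[0.24,0,0],[0,0,0]],
    [0.5,[0.29,0,0],[0,0,0]]
  ]
}}

```text
clock: 15.25
tool_pos: [0.5096, 0.0146, -0.0195]
ee_rot: [[0.8, 0.6, 0.0], [0.6, -0.8, 0.0], [0.0, -0.0, -1.0]]
wrist_force: [-1.5, -0.6, 1.8]
width: 0.752
finger_force: 1.4
```

Call:
{"name": "carry_out", "arguments": {
  "series": [
    [0.5,[0.005,0,0],[0,0,0]],
    [0.5,[0.005,0,0],[0,0,0]],
    [0.5,[-0.06,0,0],[0,0,0]],
    [0.5,[-0.14,0,0],[0,0,0]],
    [0.5,[-0.14,0,0],[0,0,0]]
  ]
}}

```text
clock: 15.75
tool_pos: [0.4782, -0.0094, -0.0198]
ee_rot: [[0.801, 0.598, -0.002], [0.598, -0.801, -0.0], [-0.002, -0.001, -1.0]]
wrist_force: [0.5, -0.9, 0.6]
width: 0.753
finger_force: 0.0
```

```bash
python3 - <<'E'
from h import *
o=st();snap('wrist','w8');disc('w8',o)
E
```

```text
15.75 [ 0.4782 -0.0094 -0.0198] [[0.801, 0.598, -0.002], [0.598, -0.801, -0.0], [-0.002, -0.001, -1.0]] [ 0.5 -0.9  0.6] 0.7526522861403274 [-0.42  0.28  0.39  2.07 -0.14  0.82 -0.89]
blob [145, 0, 318, 187, 37031] [300.4  76.1] [0.5669 0.0279 0.016 ]
blob [412, 0, 89, 160, 1677] [456.   83.5] [ 0.6294 -0.0454  0.016 ]
```

```bash
python3 - <<'E'
from h import *
plan((*tr(-.148,-.06),-.02,4.2,1),(*tr(.0,-.062),-.02,4.2,2))
E
```

```text
shift [ 0.125 -0.105  0.002] turn [-0.     0.     0.284] | rows needed 3.8
shift [0.296 0.004 0.   ] turn [0. 0. 0.] | rows needed 1.5
shift [0.296 0.004 0.   ] turn [0. 0. 0.] | rows needed 1.5
```

Call:
{"name": "carry_out", "arguments": {
  "series": [
    [0.5,[0,-0.04,0],[0,0,0.06]],
    [0.5,[0,-0.08,0],[0,0,0.12]],
    [0.5,[0.04,-0.1,0],[0,0,0.18]],
    [0.5,[0.09,-0.105,0],[0,0,0.24]],
    [0.5,[0.12,-0.105,0],[0,0,0.284]]
  ]
}}

```text
clock: 16.3
tool_pos: [0.4898, 0.033, -0.0192]
ee_rot: [[0.997, 0.072, 0.001], [0.072, -0.997, 0.001], [0.001, -0.001, -1.0]]
wrist_force: [0.4, 0.2, -0.2]
width: 0.746
finger_force: 0.0
```

```bash
python3 - <<'E'
from h import *
o=st();print(w2t(o['tool_pos']));snap('wrist','w9',(100,40,410,290),1.6)
E
```

```text
16.3 [ 0.4898  0.033  -0.0192] [[0.997, 0.072, 0.001], [0.072, -0.997, 0.001], [0.001, -0.001, -1.0]] [ 0.4  0.2 -0.2] 0.7463954064175564 [-0.56  0.3   0.45  2.05 -0.18  0.83 -1.51]
[-0.1469 -0.0584]
```

View pics/w9.png

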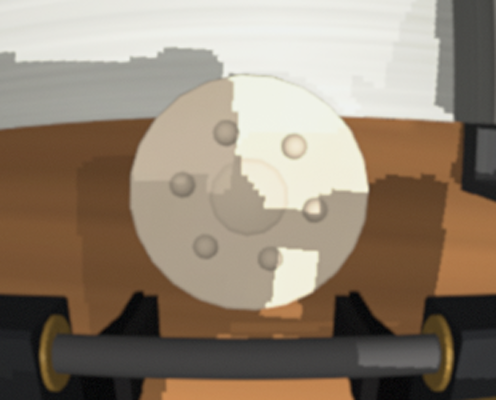

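Casting 2 is centred between the fingers at crop (248,192) in front of the tray mouth. I push it straight in.

Call:
{"name": "carry_out", "arguments": {
  "series": [
    [0.5,[0.03,0,0],[0,0,0]],
    [0.5,[0.08,0,0],[0,0,0]],
    [0.5,[0.14,0.003,0],[0,0,0]],
    [0.5,[0.2,0.005,0],[0,0,0]],
    [0.5,[0.26,0.007,0],[0,0,0]]
  ]
}}

```text
clock: 16.85
tool_pos: [0.5542, 0.0345, -0.0196]
ee_rot: [[0.997, 0.078, -0.001], [0.078, -0.997, 0.0], [-0.001, -0.0, -1.0]]
wrist_force: [-0.9, -0.7, 0.8]
width: 0.752
finger_force: 0.8
```

Call:
{"name": "carry_out", "arguments": {
  "series": [
    [0.5,[0.06,0,0],[0,0,0]],
    [0.5,[0.12,0,0.002],[0,0,0]],
    [0.5,[0.18,0.002,0.003],[0,0,0]],
    [0.5,[0.23,0.003,0.003],[0,0,0]],
    [0.5,[0.27,0.004,0.003],[0,0,0]]
  ]
}}

```text
clock: 17.35
tool_pos: [0.6216, 0.0385, -0.0204]
ee_rot: [[0.997, 0.078, -0.001], [0.078, -0.997, 0.0], [-0.001, -0.0, -1.0]]
wrist_force: [-1.5, 0.0, 2.3]
width: 0.75
finger_force: 2.0
```

Call:
{"name": "carry_out", "arguments": {
  "series": [
    [0.5,[0.03,0,0],[0,0,0]],
    [0.5,[0.05,0,0],[0,0,0]],
    [0.5,[0.05,0,0],[0,0,0]],
    [0.5,[-0.05,0,0],[0,0,0]],
    [0.5,[-0.2,0,-0.04],[0,0,0]]
  ]
}}

```text
clock: 17.85
tool_pos: [0.5708, 0.0351, -0.0112]
ee_rot: [[0.997, 0.077, -0.0], [0.077, -0.997, -0.001], [-0.0, 0.001, -1.0]]
wrist_force: [0.4, 0.8, 0.5]
width: 0.749
finger_force: 0.0
```

```bash
python3 - <<'E'
from h import *
o=st();print(w2t(o['tool_pos']))
plan((.45,-.12,.05,10,2),(.446,-.2115,.03,6.1,1))
E
```

```text
17.85 [ 0.5708  0.0351 -0.0112] [[0.997, 0.077, -0.0], [0.077, -0.997, -0.001], [-0.0, 0.001, -1.0]] [0.4 0.8 0.5] 0.7488262720855947 [-0.51  0.45  0.44  1.83 -0.24  0.91 -1.45]
[-0.066  -0.0623]
shift [-0.265  0.291 -0.122] turn [ 0.     0.    -0.024] | rows needed 2.1
shift [-0.278  0.277 -0.122] turn [ 0.     0.    -0.024] | rows needed 2.1
shift [-0.079  0.358  0.08 ] turn [0.    0.    0.034] | rows needed 1.9
```

Call:
{"name": "carry_out", "arguments": {
  "series": [
    [0.5,[-0.05,0,-0.16],[0,0,0]],
    [0.5,[-0.1,0.04,-0.244],[0,0,-0.01]],
    [0.5,[-0.19,0.14,-0.244],[0,0,-0.015]],
    [0.5,[-0.28,0.23,-0.244],[0,0,-0.02]],
    [0.5,[-0.36,0.33,-0.244],[0,0,-0.024]]
  ]
}}

```text
clock: 18.35
tool_pos: [0.4868, -0.0544, 0.0509]
ee_rot: [[0.992, 0.125, 0.001], [0.125, -0.992, 0.001], [0.001, -0.001, -1.0]]
wrist_force: [0.9, 0.1, -0.1]
width: 0.749
finger_force: 0.0
```

Call:
{"name": "carry_out", "arguments": {
  "series": [
    [0.5,[-0.06,0.1,0],[0,0,0]],
    [0.5,[-0.12,0.2,0],[0,0,0]],
    [0.5,[-0.18,0.3,0],[0,0,0.01]],
    [0.5,[-0.22,0.42,0.02],[0,0,0.01]],
    [0.5,[-0.24,0.56,0.04],[0,0,0.01]]
  ]
}}

```text
clock: 18.85
tool_pos: [0.445, -0.2007, 0.0409]
ee_rot: [[0.994, 0.105, 0.001], [0.105, -0.994, 0.001], [0.002, -0.001, -1.0]]
wrist_force: [1.2, 0.1, 0.5]
width: 0.744
finger_force: 0.0
```

```bash
python3 - <<'E'
from h import *
o=st();snap('wrist','w10',(100,20,410,290),1.5);snap('top','top4')
im=np.load('pics/top4.npz')['im'];cv2.imwrite('pics/m4.png',np.hstack([cv2.resize(im[100:240,170:330],None,fx=2.4,fy=2.8),cv2.resize(cv2.imread('pics/w10.png'),(416,392))]));
E
```

```text
18.85 [ 0.445  -0.2007  0.0409] [[0.994, 0.105, 0.001], [0.105, -0.994, 0.001], [0.002, -0.001, -1.0]] [1.2 0.1 0.5] 0.744411498656499 [-0.25  0.21  0.64  2.02 -0.15  0.96 -1.  ]
```

View pics/m4.png

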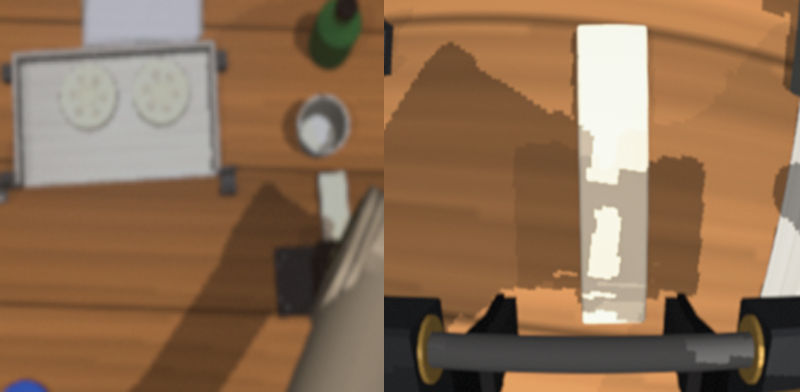

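Both castings lie side by side at the back of the tray, at (88,96) and (161,92). The bar is ahead of the fingers, slightly right of centre.

```bash
python3 - <<'E'
from h import *
o=st();g=lambda u,v:wray((u,v),.024,'w10',o['tool_pos'],o['ee_rot'])
n,f=g(271.4,242.5),g(269.9,38.6);print(n,f,np.linalg.norm(f-n),np.degrees(np.arctan2(*(f-n)[1::-1])))
print('castings',w2t(pix2w('top4',(88/2.4+170,96/2.8+100),.016)),w2t(pix2w('top4',(161/2.4+170,92/2.8+100),.016)))
E
```

```text
18.95 [ 0.4443 -0.2047  0.0407] [[0.995, 0.098, 0.001], [0.098, -0.995, -0.002], [0.0, 0.002, -1.0]] [-0.4  0.5  0.3] 0.7474769806857291 [-0.25  0.21  0.64  2.02 -0.15  0.96 -1.  ]
[ 0.4249 -0.2193  0.024 ] [ 0.5711 -0.2024  0.024 ] 0.1471735370234745 6.593844398928213
castings [0.0266 0.0389] [ 0.0268 -0.0634]
```

```bash
python3 - <<'E'
from h import *
plan((.446,-.2125,-.02,6.2,1))
E
```

```text
shift [0.004 0.031 0.243] turn [ 0.001 -0.    -0.005] | rows needed 1.2
```

Call:
{"name": "carry_out", "arguments": {
  "series": [
    [0.5,[0.004,0.031,0.02],[0,0,-0.005]],
    [0.5,[0.004,0.031,0.08],[0,0,-0.005]],
    [0.5,[0.004,0.031,0.15],[0,0,-0.005]],
    [0.5,[0.004,0.031,0.21],[0,0,-0.005]],
    [0.5,[0.004,0.031,0.242],[0,0,-0.005]]
  ]
}}

```text
clock: 19.45
tool_pos: [0.4468, -0.2071, -0.0208]
ee_rot: [[0.993, 0.114, -0.001], [0.114, -0.993, 0.001], [-0.001, -0.001, -1.0]]
wrist_force: [0.1, -0.7, -0.6]
width: 0.75
finger_force: 0.0
```

Call:
{"name": "carry_out", "arguments": {
  "series": [
    [0.2,[0,0,0],[0,0,0]],
    [-0.1,[0,0,0],[0,0,0]],
    [-0.4,[0,0,0],[0,0,0]],
    [-0.4,[0,0,0],[0,0,0]],
    [-0.4,[0,0,0],[0,0,0]]
  ]
}}

```text
clock: 19.95
tool_pos: [0.4479, -0.2084, -0.0191]
ee_rot: [[0.994, 0.113, 0.001], [0.113, -0.994, -0.001], [0.001, 0.001, -1.0]]
wrist_force: [-0.6, -2.1, 4.5]
width: 0.409
finger_force: 29.7
```

```bash
python3 - <<'E'
from h import *
o=st()
g=np.radians(-1);f=np.array([.479,-.358]);t=f-.092*np.array([np.cos(g),np.sin(g)])
plan((*t,-.02,-1,2))
E
```

```text
19.95 [ 0.4479 -0.2084 -0.0191] [[0.994, 0.113, 0.001], [0.113, -0.994, -0.001], [0.001, 0.001, -1.0]] [-0.6 -2.1  4.5] 0.40900071646487957 [-0.19  0.33  0.61  2.04 -0.25  0.84 -0.9 ]
shift [-0.154  0.28   0.002] turn [ 0.    -0.     0.033] | rows needed 1.6
shift [-0.136  0.29   0.002] turn [ 0.    -0.     0.033] | rows needed 1.6
```

The bar is gripped (opening 35.6 mm). I slide it under the gauge.

Call:
{"name": "carry_out", "arguments": {
  "series": [
    [-0.4,[-0.02,0.04,-0.002],[0,0,0.005]],
    [-0.4,[-0.05,0.1,-0.002],[0,0,0.012]],
    [-0.4,[-0.08,0.16,-0.002],[0,0,0.02]],
    [-0.4,[-0.12,0.22,-0.002],[0,0,0.027]],
    [-0.4,[-0.154,0.28,-0.002],[0,0,0.033]]
  ]
}}

```text
clock: 20.45
tool_pos: [0.4163, -0.2831, -0.0191]
ee_rot: [[0.999, 0.046, 0.0], [0.046, -0.999, 0.001], [0.0, -0.001, -1.0]]
wrist_force: [1.4, 1.1, 2.5]
width: 0.412
finger_force: 29.8
```

Call:
{"name": "carry_out", "arguments": {
  "series": [
    [-0.4,[-0.03,0.06,0],[0,0,0.006]],
    [-0.4,[-0.06,0.12,0],[0,0,0.013]],
    [-0.4,[-0.09,0.18,0],[0,0,0.02]],
    [-0.4,[-0.12,0.24,0],[0,0,0.027]],
    [-0.4,[-0.136,0.29,0],[0,0,0.033]]
  ]
}}

```text
clock: 20.95
tool_pos: [0.3852, -0.3576, -0.0191]
ee_rot: [[1.0, -0.021, -0.0], [-0.021, -1.0, 0.0], [-0.0, -0.0, -1.0]]
wrist_force: [1.7, 4.0, 5.3]
width: 0.41
finger_force: 29.8
```

```bash
python3 - <<'E'
from h import *
o=st();print(o['finger_force']);snap('wrist','w11',(100,0,410,290),1.3);snap('top','top5')
im=np.load('pics/top5.npz')['im'];cv2.imwrite('pics/m5.png',np.hstack([cv2.resize(im[120:240,300:420],None,fx=3.15,fy=3.15)[:377],cv2.imread('pics/w11.png')]))
E
```

```text
20.95 [ 0.3852 -0.3576 -0.0191] [[1.0, -0.021, -0.0], [-0.021, -1.0, 0.0], [-0.0, -0.0, -1.0]] [1.7 4.  5.3] 0.4100760419146743 [ 0.09  0.42  0.67  1.97 -0.33  0.87 -0.65]
29.786256551742554
```

View pics/m5.png

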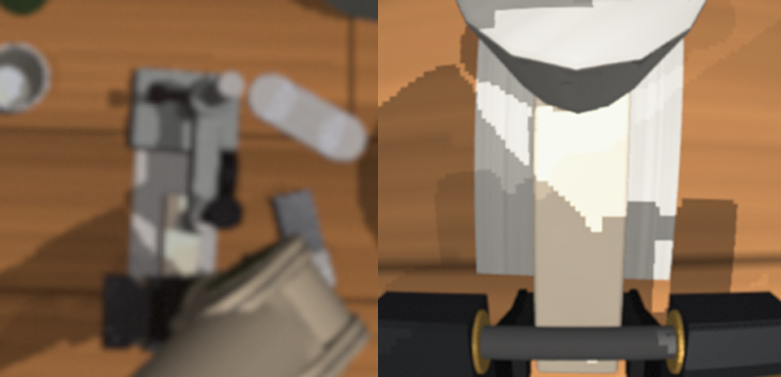

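The bar lies centred under the gauge's sleeve at (582,105) in the wrist view. I release, back off and rise; the wrist camera sits close to the knob, so I retreat first.

Call:
{"name": "carry_out", "arguments": {
  "series": [
    [0.2,[0,0,0],[0,0,0]],
    [0.3,[0,0,0],[0,0,0]],
    [0.3,[-0.06,0,0],[0,0,0]],
    [0.3,[-0.15,0,0],[0,0,0]],
    [0.3,[-0.2,0,-0.02],[0,0,0]]
  ]
}}

```text
clock: 21.55
tool_pos: [0.3337, -0.3539, -0.0149]
ee_rot: [[1.0, -0.019, -0.002], [-0.019, -1.0, 0.002], [-0.002, -0.002, -1.0]]
wrist_force: [0.5, 0.7, 0.4]
width: 0.638
finger_force: 0.0
```

Call:
{"name": "carry_out", "arguments": {
  "series": [
    [0,[0,0,-0.18],[0,0,0]],
    [-0.3,[0,0,-0.36],[0,0,0]],
    [-0.6,[0,0,-0.54],[0,0,0]],
    [-1,[0,0,-0.72],[0,0,0]],
    [-1,[0,0,-0.9],[0,0,0]]
  ]
}}

```text
clock: 22.05
tool_pos: [0.3355, -0.3546, 0.2127]
ee_rot: [[1.0, -0.019, 0.001], [-0.019, -1.0, 0.001], [0.001, -0.001, -1.0]]
wrist_force: [1.0, -0.6, -0.3]
width: 0.282
finger_force: 0.0
```

```bash
python3 - <<'E'
from h import *
o=st();print(pix2w('scene0',(240/1.5,293/1.5),.2))
plan((.479,-.358,.215,-2,1))
snap('top','top6',(320,130,420,230),5)
snap('scene','s6')
im=np.load('pics/s6.npz')['im'];a=cv2.imread('pics/top6.png')[:,:400];cv2.imwrite('pics/m6.png',np.hstack([a,cv2.resize(im[160:285,110:210],None,fx=4,fy=4)]))
E
```

```text
22.05 [ 0.3355 -0.3546  0.2127] [[1.0, -0.019, 0.001], [-0.019, -1.0, 0.001], [0.001, -0.001, -1.0]] [ 1.  -0.6 -0.3] 0.28193338708246957 [-0.05 -0.02  0.78  1.82  0.01  1.33 -0.87]
[ 0.4856 -0.3562  0.2   ]
shift [ 0.574  0.003 -0.009] turn [-0.    -0.     0.008] | rows needed 2.9
```

View pics/m6.png

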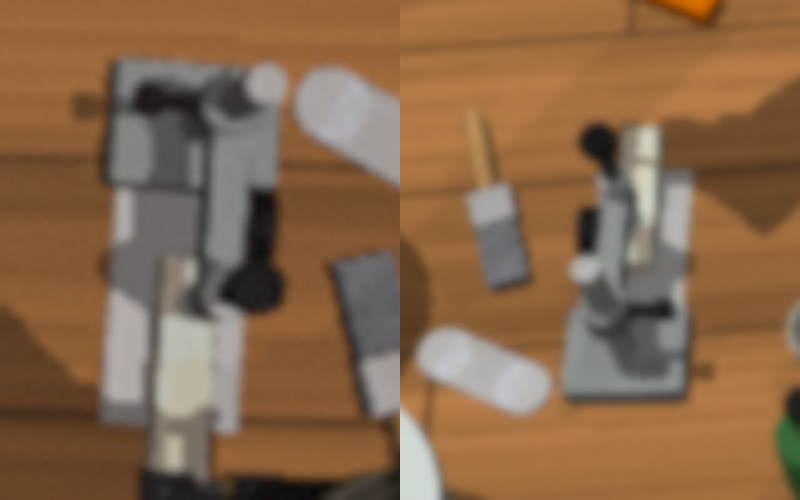

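The bar's far end shows at top crop (180,257), beyond the gauge foot, and the knob is at top (257,287) and scene (598,141).

```bash
python3 - <<'E'
from h import *
print('bar end',cp(180,257,.024,'top6',(320,130),5),'left/right',cp(160,300,.024,'top6',(320,130),5),cp(212,320,.024,'top6',(320,130),5))
a=lambda f,uv:(np.load('pics/%s.npz'%f)['T'],np.load('pics/%s.npz'%f)['K'],uv)
A=[];b=[]
for T,K,uv in(a('top6',(371.3,187.3)),a('scene0',(159.7,195.2))):
    r=T[:3,:3]@np.linalg.inv(K)@np.array([*uv,1]);r/=np.linalg.norm(r);P=np.eye(3)-np.outer(r,r);A.append(P);b.append(P@T[:3,3])
print('knob tri',np.linalg.solve(sum(A),sum(b)))
print(pix2w('top6',(371.3,187.3),.2),pix2w('scene0',(159.7,195.2),.2))
E
```

```text
bar end [ 0.5115 -0.356   0.024 ] left/right [ 0.4826 -0.3431  0.024 ] [ 0.4704 -0.3775  0.024 ]
knob tri [ 0.47896187 -0.36057687  0.19056189]
[ 0.4782 -0.3591  0.2   ] [ 0.485  -0.3572  0.2   ]
```

Call:
{"name": "carry_out", "arguments": {
  "series": [
    [-1,[0.1,0,-0.01],[0,0,0]],
    [-1,[0.26,0.005,-0.01],[0,0,0]],
    [-1,[0.42,0.01,-0.01],[0,0,0]],
    [-1,[0.54,0.013,-0.01],[0,0,0]],
    [-1,[0.578,0.013,-0.01],[0,0,0.008]]
  ]
}}

```text
clock: 22.65
tool_pos: [0.4832, -0.3594, 0.2121]
ee_rot: [[1.0, -0.031, -0.001], [-0.031, -1.0, 0.0], [-0.001, -0.0, -1.0]]
wrist_force: [-0.2, -0.1, -0.3]
width: 0.006
finger_force: 0.0
```

Call:
{"name": "carry_out", "arguments": {
  "series": [
    [-1,[0,0,0.02],[0,0,0]],
    [-1,[0,0,0.05],[0,0,0]],
    [-1,[0,0,0.08],[0,0,0]],
    [-1,[0,0,0.11],[0,0,0]],
    [-1,[0,0,0.13],[0,0,0]]
  ]
}}

```text
clock: 23.15
tool_pos: [0.4802, -0.3607, 0.18]
ee_rot: [[0.999, -0.035, -0.0], [-0.035, -0.999, 0.001], [-0.0, -0.001, -1.0]]
wrist_force: [-0.3, -0.6, 0.3]
width: 0.004
finger_force: 0.0
```

```bash
python3 - <<'E'
from h import *
st();plan((.480,-.359,.18,-2,1))
E
```

```text
23.15 [ 0.4802 -0.3607  0.18  ] [[0.999, -0.035, -0.0], [-0.035, -0.999, 0.001], [-0.0, -0.001, -1.0]] [-0.3 -0.6  0.3] 0.0037882135370125958 [-0.02  0.34  0.75  1.59 -0.24  1.31 -0.85]
shift [-0.001 -0.007  0.   ] turn [-0.  0.  0.] | rows needed 0.0
```

Call:
{"name": "carry_out", "arguments": {
  "series": [
    [-1,[0,-0.005,0.025],[0,0,0]],
    [-1,[0,-0.005,0.05],[0,0,0]],
    [-1,[0,-0.005,0.075],[0,0,0]],
    [-1,[0,-0.005,0.1],[0,0,0]],
    [-1,[0,-0.005,0.11],[0,0,0]]
  ]
}}

```text
clock: 23.65
tool_pos: [0.4808, -0.3597, 0.1527]
ee_rot: [[0.999, -0.034, -0.0], [-0.034, -0.999, 0.0], [-0.0, -0.0, -1.0]]
wrist_force: [-1.6, 0.2, 4.0]
width: 0.009
finger_force: 2.1
```

Call:
{"name": "carry_out", "arguments": {
  "series": [
    [-1,[0,0,0.003],[0,0,0]],
    [-1,[0,0,0.006],[0,0,0]],
    [-1,[0,0,0.008],[0,0,0]],
    [-1,[0,0,0.01],[0,0,0]],
    [-1,[0,0,0.01],[0,0,0]]
  ]
}}

```text
clock: 24.15
tool_pos: [0.4808, -0.3597, 0.1508]
ee_rot: [[0.999, -0.034, -0.0], [-0.034, -0.999, 0.0], [-0.0, -0.0, -1.0]]
wrist_force: [-3.4, 0.4, 3.5]
width: 0.004
finger_force: 2.2
```

Call:
{"name": "carry_out", "arguments": {
  "series": [
    [-1,[0,0,0.002],[0,0,0]],
    [-1,[0,0,0.004],[0,0,0]],
    [-1,[0,0,0.005],[0,0,0]],
    [-1,[0,0,0.006],[0,0,0]],
    [-1,[0,0,0.006],[0,0,0]]
  ]
}}

```text
clock: 24.65
tool_pos: [0.481, -0.3597, 0.1493]
ee_rot: [[0.999, -0.034, 0.0], [-0.034, -0.999, -0.0], [0.0, 0.0, -1.0]]
wrist_force: [-3.0, 0.2, 4.1]
width: 0.004
finger_force: 2.2
```

Call:
{"name": "carry_out", "arguments": {
  "series": [
    [-1,[0,0,0.001],[0,0,0]],
    [-1,[0,0,0.002],[0,0,0]],
    [-1,[0,0,0.003],[0,0,0]],
    [-1,[0,0,0.004],[0,0,0]],
    [-1,[0,0,0.004],[0,0,0]]
  ]
}}

```text
clock: 25.15
tool_pos: [0.481, -0.3597, 0.149]
ee_rot: [[0.999, -0.034, 0.001], [-0.034, -0.999, 0.0], [0.001, -0.0, -1.0]]
wrist_force: [-6.1, 1.5, 10.8]
width: 0.006
finger_force: 5.5
```

The force rises from about 4 to 11 N, so the foot is on the bar. I hold it.

Call:
{"name": "carry_out", "arguments": {
  "series": [
    [-1,[0,0,0.001],[0,0,0]],
    [-1,[0,0,0.002],[0,0,0]],
    [-1,[0,0,0.002],[0,0,0]],
    [-1,[0,0,0.002],[0,0,0]],
    [-1,[0,0,0.002],[0,0,0]]
  ]
}}

```text
clock: 25.65
tool_pos: [0.4811, -0.3597, 0.149]
ee_rot: [[0.999, -0.034, 0.001], [-0.034, -0.999, 0.0], [0.001, -0.0, -1.0]]
wrist_force: [-6.4, 3.6, 14.5]
width: 0.004
finger_force: 7.6
```

Call:
{"name": "carry_out", "arguments": {
  "series": [
    [-1,[0,0,0],[0,0,0]],
    [-1,[0,0,0],[0,0,0]],
    [-1,[0,0,0],[0,0,0]],
    [-1,[0,0,0],[0,0,0]],
    [-1,[0,0,0],[0,0,0]]
  ]
}}

```text
clock: 26.15
tool_pos: [0.4811, -0.3598, 0.149]
ee_rot: [[0.999, -0.034, 0.001], [-0.034, -0.999, 0.0], [0.001, -0.0, -1.0]]
wrist_force: [-7.0, 3.3, 15.1]
width: 0.008
finger_force: 7.6
```

Call:
{"name": "carry_out", "arguments": {
  "series": [
    [-1,[0,0,-0.04],[0,0,0]],
    [-1,[0,0,-0.1],[0,0,0]],
    [-1,[0,0,-0.17],[0,0,0]],
    [-1,[0,0,-0.24],[0,0,0]],
    [-1,[0,0,-0.26],[0,0,0]]
  ]
}}

```text
clock: 26.65
tool_pos: [0.4821, -0.3597, 0.215]
ee_rot: [[0.999, -0.034, 0.003], [-0.034, -0.999, -0.001], [0.003, 0.001, -1.0]]
wrist_force: [0.4, 0.2, -1.1]
width: 0.003
finger_force: 0.0
```

Call:
{"name": "carry_out", "arguments": {
  "series": [
    [-1,[-0.15,0,0],[0,0,0]],
    [-0.5,[-0.3,0,0],[0,0,0]],
    [0,[-0.45,0,0],[0,0,0]],
    [0.3,[-0.57,0,0.05],[0,0,0]],
    [0.3,[-0.57,0,0.2],[0,0,0]]
  ]
}}

```text
clock: 27.15
tool_pos: [0.3372, -0.3563, 0.165]
ee_rot: [[0.999, -0.038, 0.007], [-0.038, -0.999, -0.001], [0.007, 0.0, -1.0]]
wrist_force: [1.6, 0.2, -0.1]
width: 0.279
finger_force: 0.0
```

```bash
python3 - <<'E'
from h import *
st();plan((.345,-.3565,-.0195,-2,2))
E
```

```text
27.15 [ 0.3372 -0.3563  0.165 ] [[0.999, -0.038, 0.007], [-0.038, -0.999, -0.001], [0.007, 0.0, -1.0]] [ 1.6  0.2 -0.1] 0.2794646867269544 [-0.07  0.03  0.82  1.89 -0.03  1.22 -0.85]
shift [ 0.013 -0.     0.369] turn [ 0.    -0.002 -0.001] | rows needed 1.8
shift [ 0.014 -0.     0.369] turn [ 0.    -0.002 -0.001] | rows needed 1.8
```

Call:
{"name": "carry_out", "arguments": {
  "series": [
    [0.4,[0,0,0.15],[0,0,0]],
    [0.4,[0,0,0.3],[0,0,0]],
    [0.4,[0,0,0.45],[0,0,0]],
    [0.4,[0,0,0.6],[0,0,0]],
    [0.4,[0,0,0.69],[0,0,0]]
  ]
}}

```text
clock: 27.65
tool_pos: [0.3375, -0.3534, -0.0125]
ee_rot: [[0.999, -0.034, -0.003], [-0.034, -0.999, 0.002], [-0.003, -0.001, -1.0]]
wrist_force: [0.3, 0.1, 0.7]
width: 0.678
finger_force: 0.0
```

```bash
python3 - <<'E'
from h import *
st();plan((.386,-.3575,-.0185,-1.2,1));snap('wrist','w12',(80,0,430,320),1.5)
E
```

```text
27.65 [ 0.3375 -0.3534 -0.0125] [[0.999, -0.034, -0.003], [-0.034, -0.999, 0.002], [-0.003, -0.001, -1.0]] [0.3 0.1 0.7] 0.6782405003891229 [ 0.05  0.34  0.76  2.06 -0.31  0.86 -0.62]
shift [0.194 0.01  0.023] turn [-0.001  0.001 -0.007] | rows needed 1.0
```

View pics/w12.png

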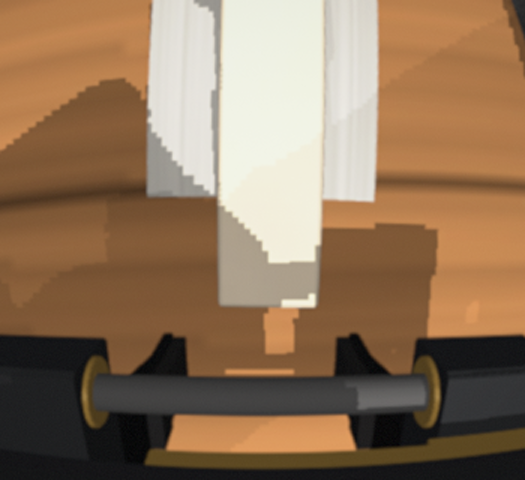

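The bar's near end at (270,305) lies between the fingers. I go forward and grip.

Call:
{"name": "carry_out", "arguments": {
  "series": [
    [0.4,[0.03,0.01,0.024],[0,0,0]],
    [0.4,[0.09,0.012,0.024],[0,0,0]],
    [0.4,[0.15,0.014,0.024],[0,0,0]],
    [0.4,[0.16,0.014,0.024],[0,0,0]],
    [0.2,[0.16,0.014,0.024],[0,0,0]]
  ]
}}

```text
clock: 28.2
tool_pos: [0.3797, -0.3597, -0.0151]
ee_rot: [[0.999, -0.033, 0.001], [-0.033, -0.999, -0.001], [0.001, 0.001, -1.0]]
wrist_force: [-1.0, 1.0, -0.5]
width: 0.66
finger_force: 0.0
```

Call:
{"name": "carry_out", "arguments": {
  "series": [
    [0,[0,0,0],[0,0,0]],
    [-0.2,[0,0,0],[0,0,0]],
    [-0.4,[0,0,0],[0,0,0]],
    [-0.4,[0,0,0],[0,0,0]],
    [-0.4,[0,0,0],[0,0,0]]
  ]
}}

```text
clock: 28.7
tool_pos: [0.378, -0.3594, -0.0157]
ee_rot: [[0.999, -0.034, -0.0], [-0.034, -0.999, 0.001], [-0.0, -0.001, -1.0]]
wrist_force: [-2.4, 1.7, 3.4]
width: 0.413
finger_force: 30.0
```

```bash
python3 - <<'E'
from h import *
o=st();print(o['finger_force'])
E
```

```text
28.7 [ 0.378  -0.3594 -0.0157] [[0.999, -0.034, -0.0], [-0.034, -0.999, 0.001], [-0.0, -0.001, -1.0]] [-2.4  1.7  3.4] 0.41287762479978724 [ 0.05  0.42  0.73  1.98 -0.36  0.88 -0.64]
29.999963343143463
```

Now I plan the slide: left out of the gauge, turning while moving, then into the tray.

```bash
python3 - <<'E'
from h import *
e=tr(-.052,-.03);print(e)
z=-.016
plan((.385,-.26,z,-2,2),(.42,-.12,z,46,2),(.44,.03,z,94.2,2),(*tr(-.16,-.03),z,94.2,1),(*e,z,94.2,2))
E
```

```text
[0.58233679 0.06827218]
shift [ 0.007 -0.199  0.001] turn [-0.  0.  0.] | rows needed 1.0
shift [ 0.007 -0.199  0.001] turn [-0.  0.  0.] | rows needed 1.0
shift [ 0.06  -0.282  0.   ] turn [ 0.     0.    -0.209] | rows needed 2.8
shift [ 0.17  -0.233  0.   ] turn [ 0.     0.    -0.209] | rows needed 2.8
shift [ 0.244 -0.18   0.   ] turn [ 0.    0.   -0.21] | rows needed 2.8
shift [ 0.296 -0.065  0.   ] turn [ 0.    0.   -0.21] | rows needed 2.8
shift [0.111 0.147 0.   ] turn [0. 0. 0.] | rows needed 0.9
shift [-0.     0.216  0.   ] turn [0. 0. 0.] | rows needed 1.1
shift [-0.     0.216  0.   ] turn [0. 0. 0.] | rows needed 1.1
```

Call:
{"name": "carry_out", "arguments": {
  "series": [
    [-0.4,[0.001,-0.03,0],[0,0,0]],
    [-0.4,[0.003,-0.07,0],[0,0,0]],
    [-0.4,[0.004,-0.11,0],[0,0,0]],
    [-0.4,[0.005,-0.15,0],[0,0,0]],
    [-0.4,[0.007,-0.2,0],[0,0,0]]
  ]
}}

```text
clock: 29.2
tool_pos: [0.382, -0.3087, -0.0157]
ee_rot: [[0.999, -0.034, 0.0], [-0.034, -0.999, -0.0], [0.0, 0.0, -1.0]]
wrist_force: [0.3, -1.8, 0.7]
width: 0.409
finger_force: 30.0
```

Call:
{"name": "carry_out", "arguments": {
  "series": [
    [-0.4,[0.001,-0.04,0],[0,0,0]],
    [-0.4,[0.003,-0.08,0],[0,0,0]],
    [-0.4,[0.004,-0.12,0],[0,0,0]],
    [-0.4,[0.005,-0.16,0],[0,0,0]],
    [-0.4,[0.007,-0.2,0],[0,0,0]]
  ]
}}

```text
clock: 29.7
tool_pos: [0.3854, -0.259, -0.0157]
ee_rot: [[0.999, -0.034, 0.0], [-0.034, -0.999, 0.0], [0.0, -0.0, -1.0]]
wrist_force: [-0.7, -2.0, 1.6]
width: 0.41
finger_force: 30.0
```

Call:
{"name": "carry_out", "arguments": {
  "series": [
    [-0.4,[0.01,-0.056,0],[0,0,-0.03]],
    [-0.4,[0.02,-0.112,0],[0,0,-0.075]],
    [-0.4,[0.03,-0.168,0],[0,0,-0.12]],
    [-0.4,[0.045,-0.224,0],[0,0,-0.165]],
    [-0.4,[0.06,-0.28,0],[0,0,-0.209]]
  ]
}}

```text
clock: 30.2
tool_pos: [0.4028, -0.1889, -0.0157]
ee_rot: [[0.925, 0.381, -0.0], [0.381, -0.925, 0.0], [-0.0, -0.0, -1.0]]
wrist_force: [0.3, -2.4, 1.0]
width: 0.406
finger_force: 30.0
```

```bash
python3 - <<'E'
from h import *
o=st();print(o['finger_force']);z=-.016
plan((.42,-.12,z,46,1),(.44,.03,z,94.2,2))
E
```

```text
30.2 [ 0.4028 -0.1889 -0.0157] [[0.925, 0.381, -0.0], [0.381, -0.925, 0.0], [-0.0, -0.0, -1.0]] [ 0.3 -2.4  1. ] 0.4062455815522734 [-0.26  0.22  0.64  2.16 -0.18  0.81 -0.68]
29.995239078998566
shift [ 0.168 -0.229  0.001] turn [-0.    -0.    -0.206] | rows needed 2.7
shift [ 0.244 -0.18   0.   ] turn [ 0.    0.   -0.21] | rows needed 2.8
shift [ 0.296 -0.065  0.   ] turn [ 0.    0.   -0.21] | rows needed 2.8
```

Call:
{"name": "carry_out", "arguments": {
  "series": [
    [-0.4,[0.033,-0.046,0],[0,0,-0.04]],
    [-0.4,[0.066,-0.092,0],[0,0,-0.08]],
    [-0.4,[0.1,-0.137,0],[0,0,-0.12]],
    [-0.4,[0.134,-0.183,0],[0,0,-0.165]],
    [-0.4,[0.168,-0.229,0],[0,0,-0.206]]
  ]
}}

```text
clock: 30.7
tool_pos: [0.4202, -0.1201, -0.0157]
ee_rot: [[0.695, 0.719, -0.0], [0.719, -0.695, 0.0], [-0.0, -0.0, -1.0]]
wrist_force: [-0.2, -2.7, 0.8]
width: 0.408
finger_force: 30.0
```

Call:
{"name": "carry_out", "arguments": {
  "series": [
    [-0.4,[0.05,-0.036,0],[0,0,-0.04]],
    [-0.4,[0.1,-0.072,0],[0,0,-0.08]],
    [-0.4,[0.15,-0.108,0],[0,0,-0.12]],
    [-0.4,[0.2,-0.144,0],[0,0,-0.165]],
    [-0.4,[0.244,-0.18,0],[0,0,-0.21]]
  ]
}}

```text
clock: 31.2
tool_pos: [0.4305, -0.045, -0.0157]
ee_rot: [[0.341, 0.94, -0.0], [0.94, -0.341, 0.0], [-0.0, -0.0, -1.0]]
wrist_force: [0.7, -2.0, 0.6]
width: 0.411
finger_force: 30.0
```

Call:
{"name": "carry_out", "arguments": {
  "series": [
    [-0.4,[0.06,-0.013,0],[0,0,-0.04]],
    [-0.4,[0.12,-0.026,0],[0,0,-0.08]],
    [-0.4,[0.18,-0.04,0],[0,0,-0.12]],
    [-0.4,[0.24,-0.053,0],[0,0,-0.165]],
    [-0.4,[0.296,-0.065,0],[0,0,-0.21]]
  ]
}}

```text
clock: 31.7
tool_pos: [0.4408, 0.03, -0.0157]
ee_rot: [[-0.072, 0.997, -0.0], [0.997, 0.072, -0.0], [-0.0, -0.0, -1.0]]
wrist_force: [0.7, -2.9, 0.9]
width: 0.413
finger_force: 30.0
```

```bash
python3 - <<'E'
from h import *
o=st();print(o['finger_force']);z=-.016;e=tr(-.052,-.03)
plan((*tr(-.16,-.03),z,94.2,1),(*e,z,94.2,2))
snap('top','top7',(160,90,330,230),4)
E
```

```text
31.7 [ 0.4408  0.03   -0.0157] [[-0.072, 0.997, -0.0], [0.997, 0.072, -0.0], [-0.0, -0.0, -1.0]] [ 0.7 -2.9  0.9] 0.413313894632431 [-0.47  0.19  0.31  2.16 -0.08  0.81 -0.03]
29.995705783367157
shift [0.111 0.144 0.001] turn [-0.  0. -0.] | rows needed 0.9
shift [-0.     0.216  0.   ] turn [0. 0. 0.] | rows needed 1.1
shift [-0.     0.216  0.   ] turn [0. 0. 0.] | rows needed 1.1
```

View pics/top7.png

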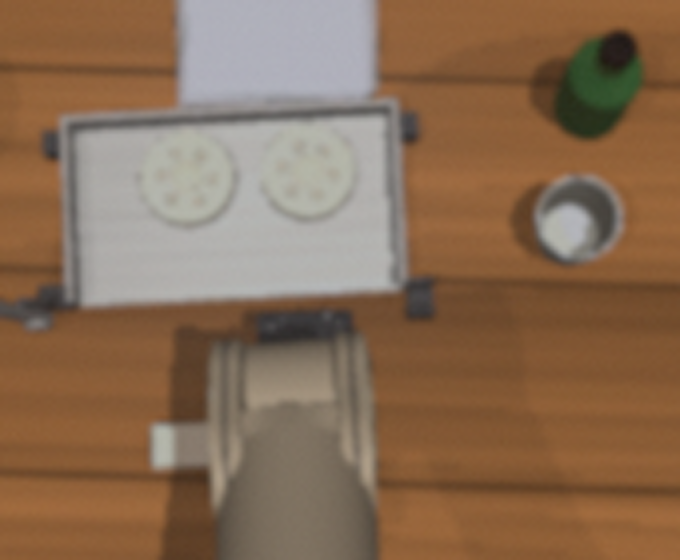

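The bar lies square to the mouth, its left end at (152,447), and both castings are still at (187,178) and (308,170). I've now viewed 17 pictures, three over the 14 allowed, so from here I check by measured numbers only. I slide the bar in.

Call:
{"name": "carry_out", "arguments": {
  "series": [
    [-0.4,[0.025,0.03,0],[0,0,0]],
    [-0.4,[0.05,0.06,0],[0,0,0]],
    [-0.4,[0.08,0.1,0],[0,0,0]],
    [-0.4,[0.1,0.13,0],[0,0,0]],
    [-0.4,[0.111,0.145,0],[0,0,0]]
  ]
}}

```text
clock: 32.25
tool_pos: [0.4757, 0.0589, -0.0157]
ee_rot: [[-0.065, 0.998, -0.001], [0.998, 0.065, -0.0], [-0.0, -0.001, -1.0]]
wrist_force: [-4.3, -4.0, 9.2]
width: 0.409
finger_force: 30.0
```

Call:
{"name": "carry_out", "arguments": {
  "series": [
    [-0.4,[0,0.04,0],[0,0,0]],
    [-0.4,[0,0.08,0],[0,0,0]],
    [-0.4,[0,0.12,0],[0,0,0]],
    [-0.4,[0,0.17,0],[0,0,0]],
    [-0.4,[0,0.22,0],[0,0,0]]
  ]
}}

```text
clock: 32.75
tool_pos: [0.5301, 0.0626, -0.0157]
ee_rot: [[-0.065, 0.998, -0.002], [0.998, 0.065, 0.0], [0.001, -0.002, -1.0]]
wrist_force: [-6.8, 0.0, 8.7]
width: 0.411
finger_force: 30.0
```

Call:
{"name": "carry_out", "arguments": {
  "series": [
    [-0.4,[0,0.05,0],[0,0,0]],
    [-0.4,[0,0.1,0],[0,0,0]],
    [-0.4,[0,0.15,0],[0,0,0]],
    [-0.4,[0,0.19,0],[0,0,0]],
    [-0.4,[0,0.214,0],[0,0,0]]
  ]
}}

```text
clock: 33.25
tool_pos: [0.5838, 0.0661, -0.0157]
ee_rot: [[-0.065, 0.998, -0.001], [0.998, 0.065, 0.0], [0.0, -0.001, -1.0]]
wrist_force: [-6.5, 0.4, 10.2]
width: 0.412
finger_force: 30.0
```

```bash
python3 - <<'E'
from h import *
o=st();print(o['finger_force'],w2t(o['tool_pos']));z=-.016;e=tr(-.052,-.03)
plan((*e,z,94.2,1))
E
```

```text
33.25 [ 0.5838  0.0661 -0.0157] [[-0.065, 0.998, -0.001], [0.998, 0.065, 0.0], [0.0, -0.001, -1.0]] [-6.5  0.4 10.2] 0.4117432799151984 [-0.43  0.47  0.29  1.78 -0.17  0.91  0.  ]
30.010403394699097 [-0.0507 -0.0323]
shift [ 0.009 -0.005  0.001] turn [-0.001 -0.    -0.004] | rows needed 0.1
```

In position; I release and rise.

Call:
{"name": "carry_out", "arguments": {
  "series": [
    [-0.2,[0,0,0],[0,0,0]],
    [-0.05,[0,0,0],[0,0,0]],
    [0.0,[0,0,0],[0,0,0]],
    [0.0,[0,0,0],[0,0,0]],
    [0.0,[0,0,0],[0,0,0]]
  ]
}}

```text
clock: 33.75
tool_pos: [0.5836, 0.0657, -0.0158]
ee_rot: [[-0.065, 0.998, -0.0], [0.998, 0.065, 0.0], [0.0, -0.0, -1.0]]
wrist_force: [-0.2, 0.1, 0.5]
width: 0.496
finger_force: 0.0
```

Call:
{"name": "carry_out", "arguments": {
  "series": [
    [0.0,[0,0,-0.03],[0,0,0]],
    [0.0,[0,0,-0.1],[0,0,0]],
    [0,[0,0,-0.25],[0,0,0]],
    [0,[0,-0.1,-0.42],[0,0,0]],
    [-0.5,[0,-0.25,-0.55],[0,0,0]]
  ]
}}

```text
clock: 34.25
tool_pos: [0.5224, 0.0615, 0.1245]
ee_rot: [[-0.064, 0.998, 0.003], [0.998, 0.064, 0.0], [-0.0, 0.003, -1.0]]
wrist_force: [0.6, 0.7, 0.8]
width: 0.467
finger_force: 0.0
```

Call:
{"name": "carry_out", "arguments": {
  "series": [
    [-1,[0,-0.18,0],[0,0,0]],
    [-1,[0,-0.36,0],[0,0,0]],
    [-1,[0,-0.45,0],[0,0,0]],
    [-1,[0,-0.45,0],[0,0,0]],
    [-1,[0,-0.45,0],[0,0,0]]
  ]
}}

```text
clock: 34.75
tool_pos: [0.4096, 0.0545, 0.1226]
ee_rot: [[-0.065, 0.998, 0.002], [0.998, 0.065, 0.001], [0.001, 0.002, -1.0]]
wrist_force: [0.1, 0.1, -0.1]
width: 0.05
finger_force: 0.0
```

```bash
python3 - <<'E'
from h import *
o=st();print(w2t(o['tool_pos']))
snap('top','top8')
im=np.load('pics/top8.npz')['im'].astype(int)
# yellowish-white plaster: blue clearly below red, versus grey tray
sub=im[105:190,165:265];b,g,r=[sub[:,:,i] for i in range(3)]
m=((b>125)&(g-b>8)&(r-b>4)&(r-b<45)).astype(np.uint8);m=cv2.morphologyEx(m,cv2.MORPH_OPEN,np.ones((3,3)))
n,l,s,c=cv2.connectedComponentsWithStats(m)
for i in range(1,n):
    if s[i,4]>60:
        q=np.argwhere(l==i)[:,::-1].astype(np.float32)+[165,105];rr=cv2.minAreaRect(q.astype(np.float32))
        print(s[i],rr[1],[w2t(pix2w('top8',p,.018)).tolist() for p in (rr[0],*cv2.boxPoints(rr))])
E
```

```text
34.75 [0.4096 0.0545 0.1226] [[-0.065, 0.998, 0.002], [0.998, 0.065, 0.001], [0.001, 0.002, -1.0]] [ 0.1  0.1 -0.1] 0.049938578710150124 [-0.54 -0.1   0.29  2.09  0.03  1.14 -0.2 ]
[-0.2252 -0.0311]
[ 61  17  22  22 368] (21.0, 21.0) [[0.0277, -0.0616], [0.065, -0.0278], [0.0618, -0.0983], [-0.0095, -0.0952], [-0.0062, -0.0249]]
[ 30  18  23  23 365] (22.1192626953125, 20.398874282836914) [[0.0278, 0.0365], [0.041, 0.0853], [0.0782, 0.0277], [0.0146, -0.0124], [-0.0224, 0.0451]]
[ 24  46  44  12 420] (9.762012481689453, 43.352561950683594) [[-0.0498, 0.0285], [-0.0329, 0.101], [-0.0339, -0.0439], [-0.0668, -0.0437], [-0.0658, 0.1008]]
```

Everything is in the tray: the castings at tray (0.028, −0.062) and (0.028, 0.037), and the bar at (−0.050, 0.029), its front edge at −0.068. Next is the drop bar, pushed near its tip from the left and then down along its arc.

```bash
cat >> h.py <<'E'
def arc(a,r,yo=0): # TCP for closed-finger corner on the drop bar's outer face at angle a, radius r
    y=.167-r*np.cos(a)+.009*np.sin(a)+.0095+yo;z=.026+r*np.sin(a)+.009*np.cos(a)
    return (*tr(-.086,y).round(4),round(z-.0245,4),94.2)
E
python3 - <<'E'
from h import *
P=[(*tr(-.25,.15),.29,94.2,1),(*tr(-.25,.305),.30,94.2,1),(*tr(-.086,.305),.29,94.2,1)]
for a,r in((1.85,.29),(1.4,.29),(1.1,.29),(.85,.285),(.6,.28),(.4,.275),(.2,.27),(0,.27)): P.append((*arc(a,r),1))
plan(*P);print(arc(0,.27),arc(1.85,.29))
E
```

```text
shift [ 0.724 -0.106 -0.67 ] turn [ 0.001 -0.    -0.004] | rows needed 5.0
shift [ 0.62  0.   -0.04] turn [0. 0. 0.] | rows needed 3.1
shift [0.    0.656 0.04 ] turn [0. 0. 0.] | rows needed 3.3
shift [-0.16  -0.     0.049] turn [0. 0. 0.] | rows needed 0.8
shift [-0.516  0.    -0.044] turn [0. 0. 0.] | rows needed 2.6
shift [-0.332  0.     0.099] turn [0. 0. 0.] | rows needed 1.7
shift [-0.231 -0.     0.17 ] turn [0. 0. 0.] | rows needed 1.4
shift [-0.179  0.     0.218] turn [0. 0. 0.] | rows needed 1.4
shift [-0.095 -0.     0.2  ] turn [0. 0. 0.] | rows needed 1.1
shift [-0.052  0.     0.212] turn [0. 0. 0.] | rows needed 1.1
shift [-0.028 -0.     0.214] turn [0. 0. 0.] | rows needed 1.1
(np.float64(0.5531), np.float64(0.0025), np.float64(0.0105), 94.2) (np.float64(0.5268), np.float64(0.3601), np.float64(0.2778), 94.2)
```

Call:
{"name": "carry_out", "arguments": {
  "series": [
    [-1,[0.1,-0.02,-0.15],[0,0,0]],
    [-1,[0.23,-0.04,-0.29],[0,0,0]],
    [-1,[0.36,-0.06,-0.43],[0,0,0]],
    [-1,[0.5,-0.08,-0.56],[0,0,0]],
    [-1,[0.63,-0.106,-0.67],[0,0,-0.004]]
  ]
}}

```text
clock: 35.3
tool_pos: [0.3731, 0.2117, 0.2913]
ee_rot: [[-0.073, 0.997, 0.001], [0.997, 0.073, 0.001], [0.001, 0.001, -1.0]]
wrist_force: [1.0, 0.0, 0.2]
width: 0.005
finger_force: 0.0
```

Call:
{"name": "carry_out", "arguments": {
  "series": [
    [-1,[0.15,0,-0.02],[0,0,0]],
    [-1,[0.3,0,-0.04],[0,0,0]],
    [-1,[0.45,0,-0.04],[0,0,0]],
    [-1,[0.6,0,-0.04],[0,0,0]],
    [-1,[0.71,0,-0.04],[0,0,0]]
  ]
}}

```text
clock: 35.8
tool_pos: [0.3596, 0.3896, 0.2987]
ee_rot: [[-0.074, 0.997, -0.001], [0.997, 0.074, 0.0], [0.0, -0.001, -1.0]]
wrist_force: [0.6, -0.5, -0.1]
width: 0.005
finger_force: 0.0
```

```bash
python3 - <<'E'
from h import *
o=st();print(w2t(o['tool_pos']))
plan((*tr(-.086,.305),.285,94.2,1))
E
```

```text
35.8 [0.3596 0.3896 0.2987] [[-0.074, 0.997, -0.001], [0.997, 0.074, 0.0], [0.0, -0.001, -1.0]] [ 0.6 -0.5 -0.1] 0.005026470794391802 [-0.84  0.09 -0.08  1.54  0.01  1.51 -0.84]
[-0.2506  0.3068]
shift [-0.008  0.659  0.054] turn [-0.001 -0.     0.   ] | rows needed 3.3
```

Call:
{"name": "carry_out", "arguments": {
  "series": [
    [-1,[0,0.14,0],[0,0,0]],
    [-1,[0,0.3,0],[0,0,0]],
    [-1,[-0.005,0.46,0.02],[0,0,0]],
    [-1,[-0.008,0.6,0.04],[0,0,0]],
    [-1,[-0.008,0.66,0.054],[0,0,0]]
  ]
}}

```text
clock: 36.3
tool_pos: [0.5281, 0.3958, 0.2835]
ee_rot: [[-0.07, 0.998, -0.001], [0.998, 0.07, -0.002], [-0.002, -0.001, -1.0]]
wrist_force: [-0.4, -0.2, -0.0]
width: 0.008
finger_force: 0.0
```

Call:
{"name": "carry_out", "arguments": {
  "series": [
    [-1,[-0.04,0,0.01],[0,0,0]],
    [-1,[-0.08,0,0.02],[0,0,0]],
    [-1,[-0.12,0,0.03],[0,0,0]],
    [-1,[-0.16,0,0.03],[0,0,0]],
    [-1,[-0.24,0,0.03],[0,0,0]]
  ]
}}

```text
clock: 36.8
tool_pos: [0.5279, 0.3376, 0.2789]
ee_rot: [[-0.076, 0.997, 0.0], [0.997, 0.076, 0.002], [0.002, 0.001, -1.0]]
wrist_force: [1.2, 1.8, 2.1]
width: 0.008
finger_force: 1.0
```

```bash
python3 - <<'E'
from h import *
o=st();print(w2t(o['tool_pos']),o['finger_force'])
plan((*arc(1.57,.29),1),(*arc(1.3,.29),1),(*arc(1.05,.29),1))
E
```

```text
36.8 [0.5279 0.3376 0.2789] [[-0.076, 0.997, 0.0], [0.997, 0.076, 0.002], [0.002, 0.001, -1.0]] [1.2 1.8 2.1] 0.008302545375195846 [-0.67  0.31  0.03  1.33 -0.01  1.51 -0.56]
[-0.0866  0.2426] 1.0381359356688336
shift [-0.229  0.002 -0.051] turn [ 0.    -0.001  0.001] | rows needed 1.2
shift [-0.311  0.     0.033] turn [0. 0. 0.] | rows needed 1.6
shift [-0.27  -0.     0.103] turn [0. 0. 0.] | rows needed 1.4
```

The bar is in contact (about 2 N). I follow the arc.

Call:
{"name": "carry_out", "arguments": {
  "series": [
    [-1,[-0.045,0,-0.015],[0,0,0]],
    [-1,[-0.09,0,-0.03],[0,0,0]],
    [-1,[-0.14,0,-0.04],[0,0,0]],
    [-1,[-0.18,0,-0.05],[0,0,0]],
    [-1,[-0.229,0,-0.05],[0,0,0]]
  ]
}}

```text
clock: 37.3
tool_pos: [0.533, 0.2794, 0.2913]
ee_rot: [[-0.073, 0.997, 0.001], [0.997, 0.073, 0.001], [0.001, 0.001, -1.0]]
wrist_force: [1.0, 0.4, 0.9]
width: 0.01
finger_force: 0.5
```

Call:
{"name": "carry_out", "arguments": {
  "series": [
    [-1,[-0.06,0,0.002],[0,0,0]],
    [-1,[-0.12,0,0.006],[0,0,0]],
    [-1,[-0.18,0,0.012],[0,0,0]],
    [-1,[-0.24,0,0.02],[0,0,0]],
    [-1,[-0.31,0,0.033],[0,0,0]]
  ]
}}

```text
clock: 37.8
tool_pos: [0.5387, 0.2015, 0.2821]
ee_rot: [[-0.073, 0.997, 0.0], [0.997, 0.073, 0.0], [0.0, 0.0, -1.0]]
wrist_force: [2.4, 1.4, -2.8]
width: 0.006
finger_force: 1.6
```

Call:
{"name": "carry_out", "arguments": {
  "series": [
    [-1,[-0.054,0,0.014],[0,0,0]],
    [-1,[-0.108,0,0.032],[0,0,0]],
    [-1,[-0.162,0,0.053],[0,0,0]],
    [-1,[-0.216,0,0.076],[0,0,0]],
    [-1,[-0.27,0,0.103],[0,0,0]]
  ]
}}

```text
clock: 38.3
tool_pos: [0.5436, 0.1343, 0.2564]
ee_rot: [[-0.073, 0.997, 0.0], [0.997, 0.073, 0.0], [0.0, 0.0, -1.0]]
wrist_force: [2.6, 0.7, -0.2]
width: 0.007
finger_force: 1.6
```

```bash
python3 - <<'E'
from h import *
o=st();print(w2t(o['tool_pos']),o['finger_force'])
plan(*[(*arc(a,r),1) for a,r in((.85,.285),(.65,.28),(.45,.275),(.3,.272),(.15,.27),(.05,.27),(0,.27))])
E
```

```text
38.3 [0.5436 0.1343 0.2564] [[-0.073, 0.997, 0.0], [0.997, 0.073, 0.0], [0.0, 0.0, -1.0]] [ 2.6  0.7 -0.2] 0.006842551192629698 [-0.45  0.16  0.14  1.55 -0.02  1.43 -0.23]
[-0.0858  0.0387] 1.5505584503989667
shift [-0.174 -0.001  0.139] turn [ 0. -0. -0.] | rows needed 1.1
shift [-0.144 -0.     0.174] turn [0. 0. 0.] | rows needed 1.1
shift [-0.105  0.     0.196] turn [0. 0. 0.] | rows needed 1.1
shift [-0.054 -0.     0.155] turn [0. 0. 0.] | rows needed 0.8
shift [-0.034  0.     0.159] turn [0. 0. 0.] | rows needed 0.8
shift [-0.014 -0.     0.107] turn [0. 0. 0.] | rows needed 0.5
shift [-0.003  0.     0.054] turn [0. 0. 0.] | rows needed 0.3
```

Call:
{"name": "carry_out", "arguments": {
  "series": [
    [-1,[-0.036,0,0.026],[0,0,0]],
    [-1,[-0.072,0,0.053],[0,0,0]],
    [-1,[-0.107,0,0.08],[0,0,0]],
    [-1,[-0.14,0,0.109],[0,0,0]],
    [-1,[-0.174,0,0.139],[0,0,0]]
  ]
}}

```text
clock: 38.8
tool_pos: [0.5463, 0.0915, 0.2212]
ee_rot: [[-0.073, 0.997, -0.001], [0.997, 0.073, 0.0], [0.0, -0.001, -1.0]]
wrist_force: [0.2, 0.0, 0.9]
width: 0.006
finger_force: 0.3
```

Call:
{"name": "carry_out", "arguments": {
  "series": [
    [-1,[-0.031,0,0.033],[0,0,0]],
    [-1,[-0.061,0,0.067],[0,0,0]],
    [-1,[-0.09,0,0.102],[0,0,0]],
    [-1,[-0.117,0,0.138],[0,0,0]],
    [-1,[-0.144,0,0.174],[0,0,0]]
  ]
}}

```text
clock: 39.3
tool_pos: [0.5492, 0.0555, 0.1777]
ee_rot: [[-0.073, 0.997, -0.0], [0.997, 0.073, 0.0], [0.0, -0.0, -1.0]]
wrist_force: [0.2, -0.2, 0.2]
width: 0.004
finger_force: 0.3
```

Call:
{"name": "carry_out", "arguments": {
  "series": [
    [-1,[-0.023,0,0.037],[0,0,0]],
    [-1,[-0.045,0,0.076],[0,0,0]],
    [-1,[-0.066,0,0.115],[0,0,0]],
    [-1,[-0.086,0,0.155],[0,0,0]],
    [-1,[-0.105,0,0.196],[0,0,0]]
  ]
}}

```text
clock: 39.8
tool_pos: [0.5512, 0.0295, 0.1287]
ee_rot: [[-0.073, 0.997, -0.0], [0.997, 0.073, 0.0], [0.0, -0.0, -1.0]]
wrist_force: [-0.0, 0.9, 0.9]
width: 0.002
finger_force: 0.2
```

Call:
{"name": "carry_out", "arguments": {
  "series": [
    [-1,[-0.021,0,0.06],[0,0,0]],
    [-1,[-0.042,0,0.12],[0,0,0]],
    [-1,[-0.06,0,0.18],[0,0,0]],
    [-1,[-0.075,0,0.245],[0,0,0]],
    [-1,[-0.088,0,0.31],[0,0,0]]
  ]
}}

```text
clock: 40.3
tool_pos: [0.5527, 0.0074, 0.0509]
ee_rot: [[-0.073, 0.997, -0.0], [0.997, 0.073, -0.0], [-0.0, -0.0, -1.0]]
wrist_force: [0.3, -0.3, 1.1]
width: 0.007
finger_force: 0.2
```

```bash
python3 - <<'E'
from h import *
o=st();print(w2t(o['tool_pos']),o['finger_force']);plan((*arc(0,.27),1))
E
```

```text
40.3 [0.5527 0.0074 0.0509] [[-0.073, 0.997, -0.0], [0.997, 0.073, -0.0], [-0.0, -0.0, -1.0]] [ 0.3 -0.3  1.1] 0.006755746413345261 [-0.28  0.3   0.21  1.83 -0.07  1.01  0.04]
[-0.086  -0.0885] 0.2154608337514219
shift [-0.02   0.     0.162] turn [-0.  0. -0.] | rows needed 0.8
```

Call:
{"name": "carry_out", "arguments": {
  "series": [
    [-1,[-0.006,0,0.035],[0,0,0]],
    [-1,[-0.01,0,0.07],[0,0,0]],
    [-1,[-0.015,0,0.105],[0,0,0]],
    [-1,[-0.018,0,0.14],[0,0,0]],
    [-1,[-0.02,0,0.16],[0,0,0]]
  ]
}}

```text
clock: 40.8
tool_pos: [0.553, 0.003, 0.0113]
ee_rot: [[-0.073, 0.997, -0.0], [0.997, 0.073, 0.0], [0.0, -0.0, -1.0]]
wrist_force: [-0.3, -0.2, 0.9]
width: 0.003
finger_force: 0.2
```

Call:
{"name": "carry_out", "arguments": {
  "series": [
    [-1,[0,0,0.003],[0,0,0]],
    [-1,[0,0,0.005],[0,0,0]],
    [-1,[0,0,0.007],[0,0,0]],
    [-1,[0,0,0.009],[0,0,0]],
    [-1,[0,0,0.009],[0,0,0]]
  ]
}}

```text
clock: 41.3
tool_pos: [0.5534, 0.003, 0.01]
ee_rot: [[-0.073, 0.997, 0.001], [0.997, 0.073, 0.0], [0.0, 0.001, -1.0]]
wrist_force: [0.6, 0.1, 0.7]
width: 0.008
finger_force: 0.2
```

Call:
{"name": "carry_out", "arguments": {
  "series": [
    [-1,[0,0,0.002],[0,0,0]],
    [-1,[0,0,0.004],[0,0,0]],
    [-1,[0,0,0.005],[0,0,0]],
    [-1,[0,0,0.006],[0,0,0]],
    [-1,[0,0,0.006],[0,0,0]]
  ]
}}

```text
clock: 41.8
tool_pos: [0.5535, 0.003, 0.0097]
ee_rot: [[-0.073, 0.997, 0.001], [0.997, 0.073, 0.001], [0.0, 0.001, -1.0]]
wrist_force: [-5.7, -0.5, 15.0]
width: 0.003
finger_force: 7.3
```

Call:
{"name": "carry_out", "arguments": {
  "series": [
    [-1,[0,0,0.002],[0,0,0]],
    [-1,[0,0,0.004],[0,0,0]],
    [-1,[0,0,0.005],[0,0,0]],
    [-1,[0,0,0.006],[0,0,0]],
    [-1,[0,0,0.006],[0,0,0]]
  ]
}}

```text
clock: 42.3
tool_pos: [0.5537, 0.003, 0.0093]
ee_rot: [[-0.073, 0.997, 0.001], [0.997, 0.073, 0.001], [0.001, 0.001, -1.0]]
wrist_force: [-11.0, -0.5, 27.7]
width: 0.009
finger_force: 14.1
```

There is a hard stop at tip height 34 mm, so the drop bar is down. I rise clear and verify by numbers.

Call:
{"name": "carry_out", "arguments": {
  "series": [
    [-1,[0,0,-0.04],[0,0,0]],
    [-1,[0,0,-0.15],[0,0,0]],
    [-1,[0,-0.05,-0.32],[0,0,0]],
    [-1,[0,-0.2,-0.45],[0,0,0]],
    [-1,[0,-0.35,-0.5],[0,0,0]]
  ]
}}

```text
clock: 42.8
tool_pos: [0.4666, -0.0036, 0.1348]
ee_rot: [[-0.073, 0.997, 0.005], [0.997, 0.073, 0.0], [0.0, 0.005, -1.0]]
wrist_force: [0.3, 0.7, -0.0]
width: 0.005
finger_force: 0.0
```

Call:
{"name": "carry_out", "arguments": {
  "series": [
    [-1,[0,-0.15,0],[0,0,0]],
    [-1,[0,-0.25,0],[0,0,0]],
    [-1,[0,-0.25,0],[0,0,0]],
    [-1,[0,-0.25,0],[0,0,0]],
    [-1,[0,-0.25,0],[0,0,0]]
  ]
}}

```text
clock: 43.3
tool_pos: [0.4043, -0.0079, 0.132]
ee_rot: [[-0.073, 0.997, 0.001], [0.997, 0.073, 0.0], [0.0, 0.001, -1.0]]
wrist_force: [-0.1, -0.2, 0.1]
width: 0.013
finger_force: 0.0
```

```bash
python3 - <<'E'
from h import *
o=st()
d=snap('top','top9');snap('scene','s9')
im=np.load('pics/top9.npz')['im'].astype(int)
sub=im[105:190,165:265];b,g,r=[sub[:,:,i] for i in range(3)]
m=((b>125)&(g-b>8)&(r-b>4)&(r-b<45)).astype(np.uint8);m=cv2.morphologyEx(m,cv2.MORPH_OPEN,np.ones((3,3)))
n,l,s,c=cv2.connectedComponentsWithStats(m)
for i in range(1,n):
    if s[i,4]>60:
        q=(np.argwhere(l==i)[:,::-1]+[165,105]).astype(np.float32);rr=cv2.minAreaRect(q);print(s[i,4],w2t(pix2w('top9',rr[0],.018)),np.round(rr[1]))
# drop bar: colour along its top edge vs before; and profile across at several y
for y in(.1,.03,-.05,-.1,-.14):
    for f in('top8','top9'):
        I=np.load('pics/%s.npz'%f)['im'];print(y,f,[I[tuple(np.round(w2pix(f,np.r_[tr(x,y),.035])).astype(int)[::-1])].tolist() for x in(-.097,-.086,-.075)])
# bystanders: change between first and last pictures
a=np.load('pics/top0.npz')['im'].astype(int);D=(abs(a-im).max(2)>45).astype(np.uint8);D=cv2.morphologyEx(D,cv2.MORPH_OPEN,np.ones((3,3)))
n,l,s,c=cv2.connectedComponentsWithStats(D);print([x.tolist() for x in s[1:] if x[4]>25])
# plunger: knob patch difference in scene
p=np.load('pics/scene0.npz')['im'].astype(int)[180:215,145:175];q=np.load('pics/s9.npz')['im'].astype(int)[180:215,145:175];print('knob diff',abs(p-q).mean())
E
```

```text
43.3 [ 0.4043 -0.0079  0.132 ] [[-0.073, 0.997, 0.001], [0.997, 0.073, 0.0], [0.0, 0.001, -1.0]] [-0.1 -0.2  0.1] 0.012743274492054188 [-0.31 -0.12  0.2   2.1   0.03  1.16 -0.04]
373 [ 0.0277 -0.0616] [21. 21.]
372 [0.0277 0.0372] [22. 21.]
419 [-0.0498  0.0286] [10. 43.]
0.1 top8 [[52, 84, 124], [49, 78, 115], [151, 155, 159]]
0.1 top9 [[53, 82, 122], [147, 148, 153], [151, 155, 159]]
0.03 top8 [[47, 71, 101], [50, 79, 115], [138, 144, 152]]
0.03 top9 [[53, 79, 116], [153, 154, 158], [144, 150, 156]]
-0.05 top8 [[50, 80, 117], [52, 81, 117], [159, 159, 160]]
-0.05 top9 [[52, 78, 115], [142, 144, 149], [157, 159, 160]]
-0.1 top8 [[47, 74, 107], [49, 77, 111], [146, 150, 156]]
-0.1 top9 [[51, 79, 114], [152, 152, 157], [148, 152, 156]]
-0.14 top8 [[48, 54, 64], [64, 68, 77], [76, 79, 84]]
-0.14 top9 [[46, 53, 64], [145, 147, 153], [74, 77, 83]]
[[126, 159, 17, 6, 67], [303, 161, 16, 47, 543], [171, 163, 94, 8, 303], [208, 174, 53, 16, 507], [251, 190, 22, 24, 271], [234, 193, 18, 23, 322], [187, 194, 37, 38, 842], [225, 197, 48, 103, 2690], [224, 200, 4, 20, 63], [27, 219, 115, 40, 2199], [0, 247, 214, 137, 10565], [88, 260, 98, 19, 1079], [210, 264, 24, 34, 531], [153, 280, 36, 9, 198], [192, 282, 6, 7, 34], [166, 291, 39, 22, 461], [276, 306, 4, 11, 41], [235, 312, 39, 38, 963], [277, 318, 5, 8, 34], [278, 329, 5, 9, 35], [237, 346, 25, 27, 314], [128, 368, 7, 5, 31], [263, 371, 26, 11, 210], [261, 381, 15, 3, 33]]
knob diff 1.44
```

Both castings and the bar are in place, the drop bar lies across the mouth into the catch, the knob is back up, and no bystander moved. I hand in.

```bash
python3 - <<'E'
from bench import robot
print(robot.close_job())
E
```

```text
the job is handed in; nothing more can be done
None
```

The job is handed in at about 43 s, verdict not shown: the bar was gauged, both castings present and the bar are in the tray, and the drop bar is down in its catch; I viewed 17 pictures, three over the limit of 14.

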